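# Load a strap into the drill jig and clamp it

### The arm

A 6-joint arm with a two-finger parallel gripper is mounted at the origin on a cart in front of the work surface, level with it; the furniture and walls round the work are solid. World frame = base frame: x ahead of the robot, y to its left, z up, the work surface at z = 0. Lengths are in m, angles in degrees, forces in N, time in s.
With the tool pointing down it reaches from about 0.375 to 0.825 m from the base axis. Payload 5.5 kg.
Tool frame: the origin (TCP) lies on the front face of the gripper's body, between the roots of the fingers; the fingertips stand 73 mm ahead of it and the grasp point (between the pads) lies 54 mm ahead of it; z points along the fingers, x is the direction in which the jaws open and shut, and the axes are right-handed (so a half turn about z gives the same grasp; the last joint's range is limited). The gripper opens to 85 mm and grips with 20 to 120 N. Pads are 22 mm wide; open, the fingers measure 114 mm over their backs; the gripper's body (76 mm by 85 mm) begins 54 mm behind the grasp point. The pads swing forward as they close: fully open they stand 13 mm farther back than shut.
Start: joints at [-65.374, 17.962, -2.699, 69.339, 0, 90], TCP at [0.25, -0.545, 0.304] pointing down, gripper open.
Joint ranges: [-152.73, 152.73], [-39.44, 99.34], [-58.76, 71.6], [-118.89, 123.64], [-81.53, 83.1], [-180, 180]. Speed limits (degrees/s): [136.94, 136.94, 172.46, 180, 180, 180].

### API

Orientations are given as [roll, pitch, yaw] about the fixed x, y, z axes, in that order (R = Rz(yaw) Ry(pitch) Rx(roll)).
In Python, from bench import * gives the robot as it stands.
- The arm moves only by the shell command python3 -m jog 'ROWS' [OPENING] [FORCE]. ROWS is JSON, a list of rows, each a list of 2 entries, a list of its own where there are three numbers: the shift along the tool's x, y, z in mm, then the turn about the tool's z in degrees. A call has 1 to 12 rows; each row is the pose to reach, as a shift and turn from the pose commanded when the call began, along the tool's axes at that moment; what a row does not reach only later rows make up. A row lasts 1/8 s, in which the tool goes at most 62.5 mm and 10.7 degrees, less where a joint would pass 70% of its speed; a pose out of reach is approached as far as the arm can. A call with a gripper value outside its range is refused whole. OPENING is the closure, from -1 (fully open) to 1 (shut), so that 0 is half open, set as the call begins (- or left out, the last holds). The fingers move at their own pace and stop on an object; FORCE is the grip in N (left out, the last holds). Time passes only in rows, so rows that repeat a pose let the fingers close. It gives the time, the measured TCP pose, the force and the opening at its end, in the units of the state.
- sense(): the state, without advancing time (a new reading comes with each control period).
- snapshot(name): name is "scene" or "top" or "wrist"; returns (picture, depth): 384x512x3 uint8, red, green, blue; 384x512 float32, m along the optical axis (not along the pixel's ray), 0 where there is no reading.
- camera_params(name): a dict with "vertical_fov" (degrees; the focal length in pixels is half the picture's height over the tangent of half this angle, whatever the lens; pixels are square), "cx", "cy" (the principal point, pixels), "camera_from_world" (4x4, takes a point from world to camera coordinates). Camera axes: x right, y down, z forward; pixel columns grow to the right and rows downward; lengths in m; the calibration is good to about 2 mm. A picture is of the moment at which its call begins: read the wrist's pose just before it. camera_params takes no time and is no camera call; for the wrist camera it gives the pose at the moment of the call.
- sign_off(): hands the job in, once; it reports no verdict.
The state is a dict: "t": time; "q": joint angles; "joint_velocities": joint speeds; "joint_efforts": joint torques, N m; "tool_pos": TCP position; "tcp_rot": TCP orientation; "wrist_force": force on the tool from outside, world axes, zero at the start; "moment": the same for the moment, N m; "grip_width": finger opening in m.
Only numpy, scipy, OpenCV 4.12 (cv2) and the standard library are available. Lean on these libraries where they do the work, as an engineer would, in place of code of your own. Each camera call takes 0.05 s, during which the arm holds its last target.

### The job

Take the longest of the three aluminium straps that stand on edge in the wooden rack, lay it flat and let go of it, then take it again across its width and slide it, slotted end first, along the bed of the drill jig between the guides and under the bush plate until the slot is fully home on the locating pin. Then pull the red handle of the toggle clamp up until the clamp's foot bears on the strap, and let go. Leave the two shorter straps in the rack and do not disturb the loose things round about.

Things in the scene. Friction and masses are not known exactly. Their poses are not given: they have to be found in the camera images.
- strap: Workpiece: aluminium strap 200 x 30 x 10 mm, about 0.16 kg. Origin at its centre; x along its length to the slotted end, y through its thickness, z across its width (z up while on edge in the rack; y up or down when flat, both faces alike). At the +x end an open slot 12 mm wide, 26 mm deep, through the thickness, at mid width; the other end is plain.
- strap_seat (a point): Point on the strap in its slot, 78 mm from the strap's centre towards the slotted end: coincides (seen from above) with the axis of the jig's pin when the bottom of the slot touches the pin.
- strap_mid: A shorter plain strap, 150 x 30 x 10 mm, loose in the rack. Origin at its centre, axes as for the long one. Must stay there.
- strap_short: The shortest plain strap, 120 x 30 x 10 mm, loose in the rack. Origin at its centre, axes as for the long one. Must stay there.
- rack: Fixed wooden rack 116 (x) x 134 (y) mm, origin under its centre on the cart. Base board 8 mm thick; two combs 12 mm thick across it at x = -38 and 38 mm, tops 34 mm up, notches 13 mm wide at y = -40, 0, 40 mm, floor 14 mm up. The straps stand in them on edge along x, upper edge 44 mm up, 30 mm between straps, slotted end to +x; which is where varies.
- jig: Fixed steel drill jig, origin on the cart under its pin's axis. +x = feed direction, z up, centre line y = 0. Bed top 24 mm up; 54 mm wide from x = -110 to 30 mm; behind that a tail 20 mm wide to x = -202 mm, so fingers can straddle a strap there (foot plate 8 mm high, 64 mm wide, x = -200 to -166 mm). A strap that is home has its centre at x = -78 mm.
- jig_pin (a point): Foot of the locating pin (diameter 8 mm, 9.5 mm high, upright) on the bed top, 24 mm above the cart, under the bush plate.
- clamp: Toggle clamp fixed to the jig, base 70 x 160 x 22 mm, origin under the centre of its base, at x = -80, y = 68 mm of the jig's frame, turned by half a turn. Its arm reaches along its own +y; the foot (18 mm across) comes down 68 mm from its origin, on the jig's centre line. Open, arm and foot stand up to 160 mm high beside the bed; at an angle of 1.05 the foot overhangs it, 110 mm up.
- clamp_hinge (a point): Hinge axis of the clamp's arm and handle, 60 mm above the cart, parallel to the clamp's x axis.
- clamp_handle (a joint): Angle of the clamp's one-piece arm and red handle. 0: handle upright, foot 23 mm above the cart; grows to 1.36 as the handle swings back and down to the clamp's -y and the arm rises. The foot meets a strap on the bed at about 0.15. The grip's centre line passes through the hinge axis and leans 0.12 rad back from upright at 0. Held by friction, 0.15 N m, where it is left.
- collet: Loose steel collet, 39 mm across and 46 mm high, origin under its centre. Bystander.
- bushing: Loose steel bushing, 37 mm across and 42 mm high, origin under its centre. Bystander.
- nut: Loose black hexagon nut, 33 x 38 x 20 mm, origin under its centre. Bystander.
- jig_mouth (a point): Middle of the mouth under the bush plate, on the bed top, 46 mm behind the pin. The plate (underside 13 mm above the bed, top 45 mm above the cart) covers from here 74 mm forward, with a sight hole over the pin. Guides 33 mm apart, 8 mm high, begin 45 mm behind the mouth, flared at their entry for 18 mm more.
- clamp_grip (a point): Middle of the red grip (round, 21 mm thick, 62 mm long, along the handle), 77 mm from the hinge axis; moves with the handle on an arc about the hinge.

How it is judged:
By the outcome, as a careful person would: the job done as asked, in the order asked, and still so for the second after the job is handed in, with the robot touching nothing.
It also fails if it takes over 72 s, if anything falls off the work surface, if the arm or the gripper's body presses on something with over 40 N, if the wrist force passes 120 N, or if a joint passes its speed limit or range.

## Working session

There is one attempt and no reset: what is moved stays moved. The work goes in short steps, Python scripts to look and compute and a shell command to move; the robot and the scene stay as the last step left them, time stands still between calls to the robot, and variables do not carry over. Pictures are saved under pics/ and viewed, and the job is handed in when it is done.

```bash
ls; mkdir -p pics; python3 - <<'E'
from bench import *
import cv2
print(sense())
for n in ["scene","top","wrist"]:
    p,d=snapshot(n); cv2.imwrite(f"pics/{n}0.png",p[:,:,::-1]); import numpy as np; np.savez(f"pics/{n}0.npz",p=p,d=d)
    print(n,camera_params(n))
E
```

```text
pics
{'t': 0.0, 'q': array([-6.53740459e+01,  1.80060768e+01, -2.75436600e+00,  6.93394429e+01,
       -2.15012889e-03,  9.00028321e+01]), 'joint_velocities': array([ 0.06595894, -0.05815064,  0.00650622,  0.03679573,  0.00914325,
        0.00046178]), 'joint_efforts': array([ 1.43136560e-03, -5.39585173e+01,  3.39752555e+01,  1.92836038e-02,
       -3.49531058e-05, -3.61378042e-06]), 'tool_pos': array([ 0.24981828, -0.54502132,  0.30301367]), 'tcp_rot': array([ 1.79997845e+02,  9.98855940e-02, -6.53768780e+01]), 'wrist_force': array([ 0.03485945, -0.00058275, -0.0052493 ]), 'moment': array([0.03497288, 0.04296711, 0.00433165]), 'grip_width': 0.08540156422852377}
scene {'vertical_fov': 44.711233587388364, 'cx': 250.24856682442868, 'cy': 193.3218558389294, 'camera_from_world': array([[-0.75514872, -0.65555109,  0.00178582,  0.40472154],
       [-0.51823705,  0.59529987, -0.61404269,  0.33369691],
       [ 0.40147326, -0.46461903, -0.78927079,  1.11309845],
       [ 0.        ,  0.        ,  0.        ,  1.        ]])}
top {'vertical_fov': 46.60572202758869, 'cx': 253.53673394554744, 'cy': 193.9853260332694, 'camera_from_world': array([[-0.01222178, -0.99991353, -0.00485352, -0.01151642],
       [-0.99678838,  0.01256747, -0.07908847,  0.54701019],
       [ 0.07914262,  0.00387133, -0.99685579,  1.54560705],
       [ 0.        ,  0.        ,  0.        ,  1.        ]])}
wrist {'vertical_fov': 59.89058080292287, 'cx': 253.31943277170558, 'cy': 194.89426259574648, 'camera_from_world': array([[ 0.41751304, -0.90867005, -0.00126483, -0.5983437 ],
       [-0.87703507, -0.40334081,  0.26100895, -0.03460197],
       [-0.23768118, -0.10786534, -0.96533555,  0.37735873],
       [ 0.        ,  0.        ,  0.        ,  1.        ]])}
```

View pics/scene0.png

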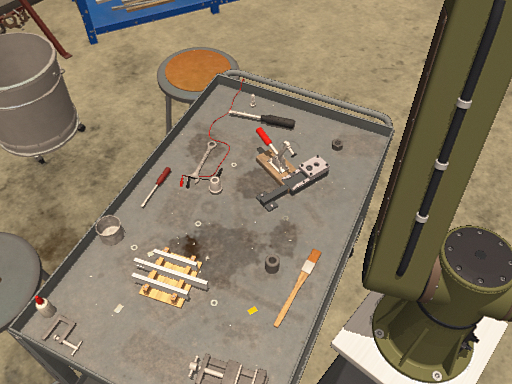

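View pics/top0.png

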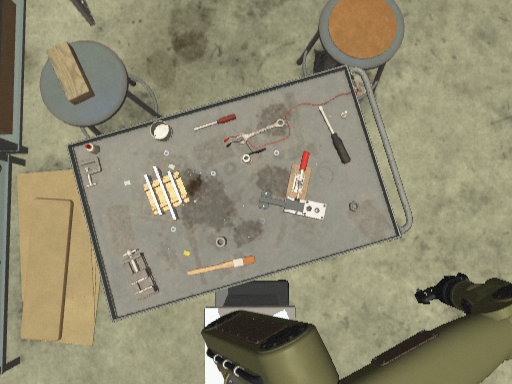

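View pics/wrist0.png

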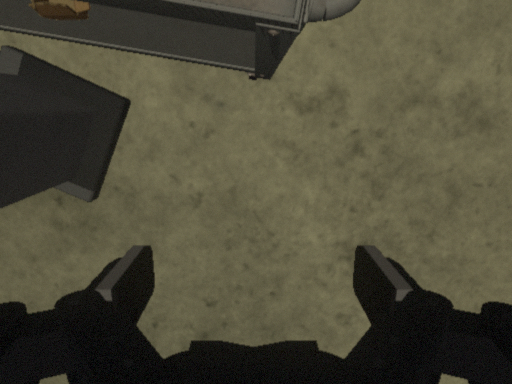

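```bash
cat > h.py <<'E'
import numpy as np, cv2
from bench import *
def proj(P,c):
    P=np.atleast_2d(P); M=c['camera_from_world']; q=P@M[:3,:3].T+M[:3,3]
    f=192/np.tan(np.radians(c['vertical_fov']/2))
    return np.c_[c['cx']+f*q[:,0]/q[:,2], c['cy']+f*q[:,1]/q[:,2]]
def cloud(d,c):
    f=192/np.tan(np.radians(c['vertical_fov']/2)); v,u=np.mgrid[:384,:512]
    q=np.stack([(u-c['cx'])/f*d,(v-c['cy'])/f*d,d],-1); M=c['camera_from_world']
    return (q-M[:3,3])@M[:3,:3]
def pix2plane(u,v,z,c):
    f=192/np.tan(np.radians(c['vertical_fov']/2)); M=c['camera_from_world']
    r=np.array([(u-c['cx'])/f,(v-c['cy'])/f,1])@M[:3,:3]; o=-M[:3,3]@M[:3,:3]
    return o+r*(z-o[2])/r[2]
E
python3 - <<'E'
from h import *
for n,(a,b,c_,d_) in {"top":(130,160,205,225),"scene":(120,235,220,315)}.items():
    z=np.load(f"pics/{n}0.npz"); p=z['p'][b:d_,a:c_]
    cv2.imwrite(f"pics/{n}_rack.png",cv2.resize(p,None,fx=7,fy=7,interpolation=cv2.INTER_CUBIC)[:,:,::-1])
for n,(a,b,c_,d_) in {"top":(245,140,345,230),"scene":(245,115,345,215)}.items():
    z=np.load(f"pics/{n}0.npz"); p=z['p'][b:d_,a:c_]
    cv2.imwrite(f"pics/{n}_jig.png",cv2.resize(p,None,fx=6,fy=6,interpolation=cv2.INTER_CUBIC)[:,:,::-1])
c=camera_params("top"); d=np.load("pics/top0.npz")['d']; P=cloud(d,c)
m=(P[...,2]>0.036)&(P[...,2]<0.06); 
n,l,s,ce=cv2.connectedComponentsWithStats(m[160:225,130:205].astype(np.uint8))
for i in range(1,n):
    if s[i,4]<8: continue
    pts=P[160:225,130:205][l==i]; r=cv2.minAreaRect(pts[:,:2].astype(np.float32)); print(i,s[i],r,pts[:,2].mean())
print(P[200,250])
E
```

```text
1 [ 23   5  24  54 193] ((0.5589144229888916, 0.28591904044151306), (0.19913111627101898, 0.030520571395754814), 19.284961700439453) 0.042920624794708935
2 [ 37  10  16  33 111] ((0.5753525495529175, 0.2597874701023102), (0.1186940148472786, 0.017743229866027832), 21.625015258789062) 0.042848458624405714
3 [ 14  14  18  41 143] ((0.5482683181762695, 0.33612194657325745), (0.14884009957313538, 0.020505767315626144), 21.592844009399414) 0.043096159687364265
6 [23 23  6  3  8] ((0.5854813456535339, 0.3237835466861725), (0.004978485871106386, 0.01703854277729988), 12.385409355163574) 0.03868874461591475
[ 0.52731368 -0.00534898 -0.00144894]
```

View pics/top_rack.png

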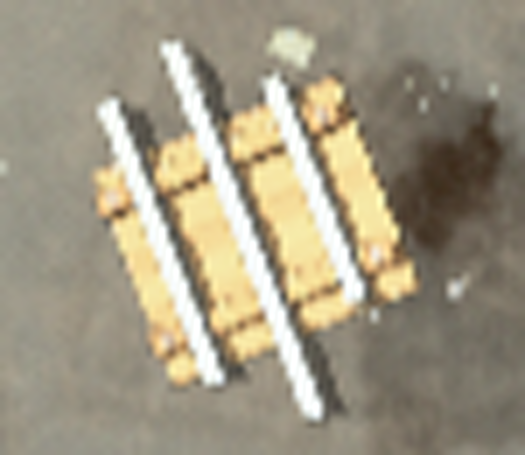

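View pics/scene_rack.png

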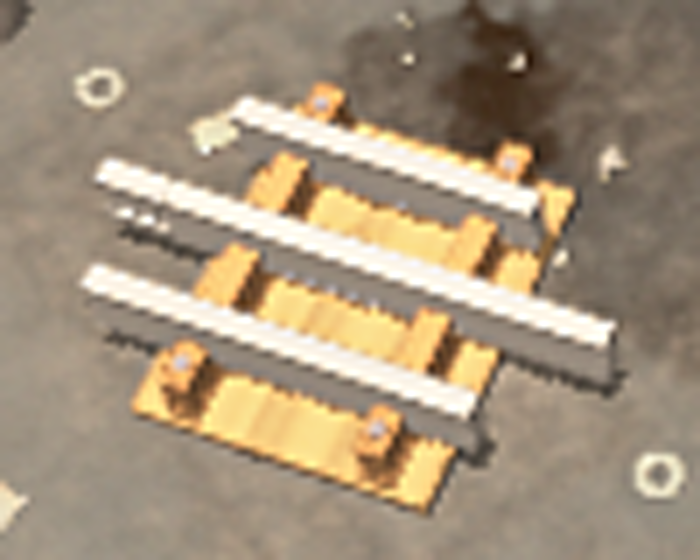

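View pics/top_jig.png

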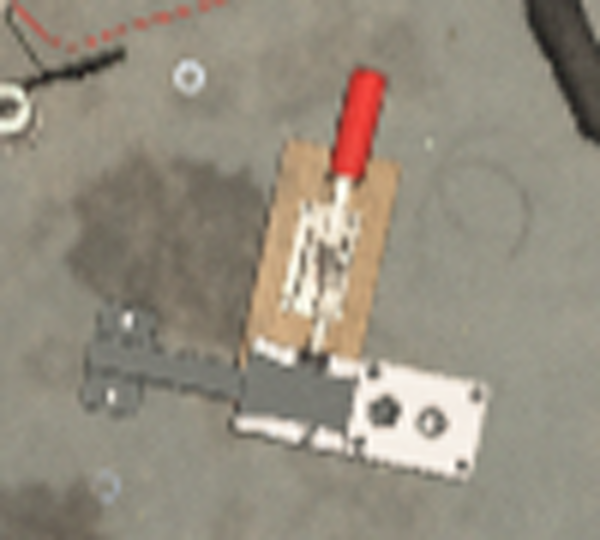

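View pics/scene_jig.png

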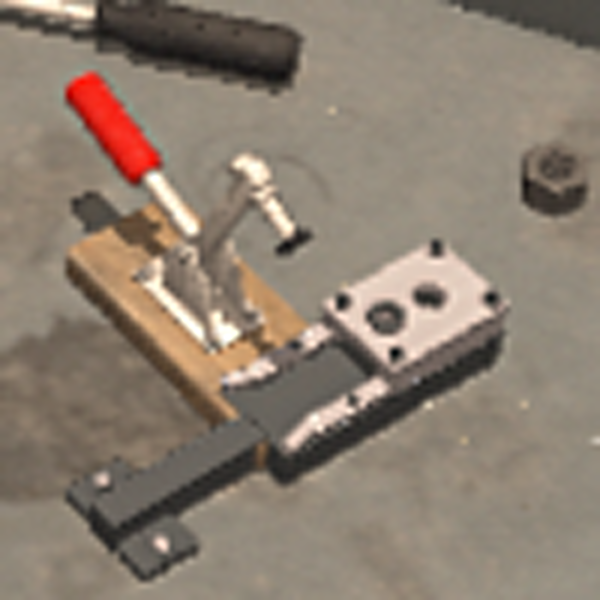

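```bash
python3 - <<'E'
from h import *
from scipy.spatial.transform import Rotation as Ro
s=sense(); R=Ro.from_euler('xyz',s['tcp_rot'],degrees=True).as_matrix()
M=camera_params('wrist')['camera_from_world']
print("cam in tool",R.T@(-M[:3,:3].T@M[:3,3]-s['tool_pos']), "\nR cam axes in tool\n",R.T@M[:3,:3].T)
T=camera_params('top')
for n,z,u,v in [("Lend1",.044,130+172/7,160+45/7),("Lend2",.044,130+314/7,160+412/7),("platehole",.045,245+432/6,140+422/6),("tailend",.024,245+85/6,140+362/6),("bushing",.04,221,241),("collet",.046,247,157),("redmid",.07,245+360/6,140+123/6),("nut",.02,353,206),("rackC",.008,167,193)]:
    print(n,pix2plane(u,v,z,T).round(3))
E
```

```text
cam in tool [-0.00097651 -0.0656293  -0.06932102] 
R cam axes in tool
 [[ 9.99999622e-01  8.11161893e-04  3.11690197e-04]
 [-8.64401702e-04  9.65325239e-01  2.61048721e-01]
 [-8.91296394e-05 -2.61048892e-01  9.65325576e-01]]
Lend1 [0.646 0.325 0.044]
Lend2 [0.462 0.254 0.044]
platehole [ 0.486 -0.237  0.045]
tailend [ 0.524 -0.038  0.024]
bushing [0.384 0.096 0.04 ]
collet [0.674 0.003 0.046]
redmid [ 0.656 -0.196  0.07 ]
nut [ 0.5   -0.367  0.02 ]
rackC [0.555 0.289 0.008]
```

```bash
python3 -m jog '[[[-42,-42,0],-10],[[-84,-84,0],-20],[[-126,-126,0],-30],[[-168,-168,0],-40],[[-210,-210,0],-50],[[-252,-252,0],-60],[[-294,-294,0],-70],[[-336,-336,0],-80],[[-378,-378,0],-90],[[-420,-420,0],-100],[[-462,-462,0],-110],[[-504,-504,0],-120]]' -1 40
```

```text
t: 1.65
tool_pos: [0.4984, 0.1247, 0.3039]
tcp_rot: [180.0, 0.0, 55.0]
wrist_force: [1.4, -1.0, -0.2]
grip_width: 0.0854
```

```bash
python3 -m jog '[[[40,-12,0],-10],[[80,-24,0],-20],[[120,-36,0],-30],[[150,-45,0],-40],[[166,-49,0],-50],[[166,-49,0],-56],[[166,-49,0],-56],[[166,-49,0],-56]]' 0
cat > snap.py <<'E'
import sys
from h import *
n,name=sys.argv[1:3]
s=sense(); c=camera_params(n); p,d=snapshot(n); np.savez(f"pics/{name}.npz",p=p,d=d,**{k:v for k,v in c.items()},tp=s['tool_pos'],tr=s['tcp_rot'])
cv2.imwrite(f"pics/{name}.png",p[:,:,::-1]); print(s['t'],s['tool_pos'],s['tcp_rot'],s['grip_width'],s['q'].round(1))
E
python3 snap.py wrist w1
```

```text
t: 2.65
tool_pos: [0.5542, 0.2862, 0.3038]
tcp_rot: [-180.0, 0.0, 110.5]
wrist_force: [-0.4, -0.1, -0.7]
grip_width: 0.0425
2.65 [0.5541866  0.28623086 0.30376006] [-1.79979043e+02  1.29679124e-03  1.10510143e+02] 0.0425303570232925 [27.3 20.6  0.9 70.4  0.   6.8]
```

View pics/w1.png

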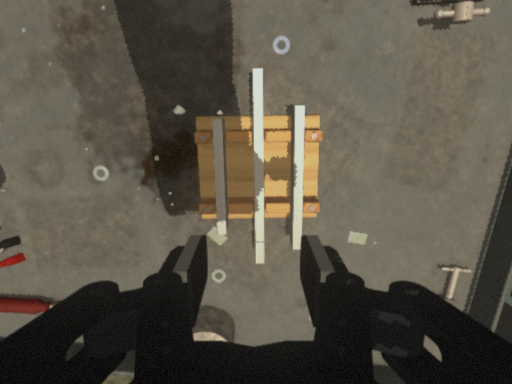

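```bash
python3 - <<'E'
from h import *
z=np.load("pics/w1.npz"); P=cloud(z['d'],z); p=z['p']
m=((P[...,2]>0.038)&(P[...,2]<0.055)).astype(np.uint8); m[225:,:]*=1
n,l,s,ce=cv2.connectedComponentsWithStats(m)
for i in range(1,n):
    if s[i,4]<60: continue
    pts=P[l==i]; r=cv2.minAreaRect(pts[:,:2].astype(np.float32)); vx,vy,x0,y0=cv2.fitLine(pts[:,:2].astype(np.float32),cv2.DIST_L2,0,.01,.01).ravel(); print(s[i],r,np.degrees(np.arctan2(vy,vx)),pts[:,2].mean())
for v in (66,68,241,263,265): print(v,pix2plane(259.5,v,.044,z))
cv2.imwrite("pics/w1c.png",cv2.resize(p[55:275,190:330],None,fx=3.6,fy=2.7,interpolation=cv2.INTER_CUBIC)[:,:,::-1])
m=(P[...,2]>0.028)&(P[...,2]<0.036); print(m.sum())
for u,v in [(203,135),(314,137),(205,208),(314,208)]: print(P[v,u])
E
```

```text
[ 253   68   12  196 1944] ((0.5519798994064331, 0.29227402806282043), (0.19914278388023376, 0.009995682165026665), 21.45255470275879) 21.4584 0.04323252915923786
[ 292  105   13  144 1480] ((0.5453383922576904, 0.332566499710083), (0.1484147608280182, 0.010320832952857018), 21.48460578918457) 21.375244 0.043051095427728905
[ 212  118   15  116 1186] ((0.5710153579711914, 0.2568264603614807), (0.11904046684503555, 0.010243983939290047), 21.48889923095703) 21.45398 0.04313312661184153
[  0 236  21  13 184] ((0.7140714526176453, 0.07131831347942352), (0.009603065438568592, 0.014345342293381691), 19.72209930419922) -77.5642 0.04559986842227032
[  0 253  26  14 205] ((0.7332168221473694, 0.07852698117494583), (0.010078005492687225, 0.016796739771962166), 27.734601974487305) -70.82179 0.04644609816194507
[489 257  23  75 449] ((0.5867002010345459, 0.5967732667922974), (0.09179118275642395, 0.007701066322624683), 17.278776168823242) 16.125517 0.04258797619321401
[192 325  41  17 295] ((0.7457641959190369, 0.3100109100341797), (0.014242210425436497, 0.049680959433317184), 0.336596816778183) -86.995346 0.044633879970555165
[111 369  23   7 122] ((0.8376133441925049, 0.22533118724822998), (0.006409859750419855, 0.026846682652831078), 17.04146385192871) -73.40911 0.04273684112752414
66 [0.45726264 0.25704536 0.044     ]
68 [0.45888799 0.25766416 0.044     ]
241 [0.62030016 0.31911719 0.044     ]
263 [0.64427778 0.32824597 0.044     ]
265 [0.64650275 0.32909307 0.044     ]
3513
[0.53697083 0.22679911 0.03391359]
[0.4995739  0.33188194 0.03489301]
[0.60930289 0.25294816 0.03380708]
[0.56844293 0.36171212 0.03396376]
```

View pics/w1c.png

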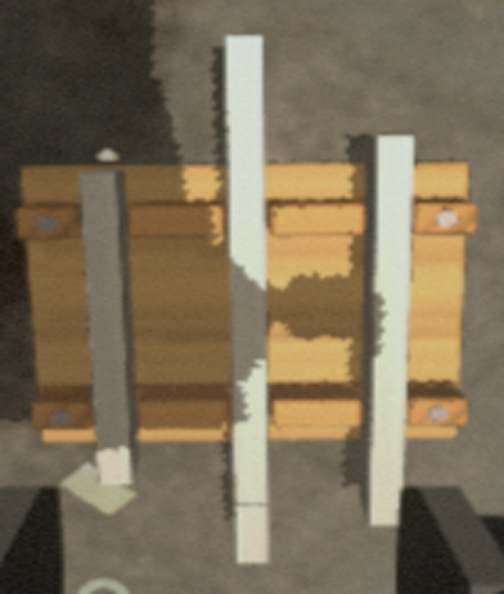

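```bash
python3 -m jog '[[[6.5,0,60],-1],[[6.5,0,110],-1],[[6.5,0,150],-1],[[6.5,0,165],-1],[[6.5,0,165],-1],[[6.5,0,165],-1]]' 0.4 && python3 snap.py wrist w2
```

```text
t: 3.45
tool_pos: [0.5532, 0.2931, 0.1409]
tcp_rot: [179.8, -0.0, 111.6]
wrist_force: [-0.7, 1.0, 1.3]
grip_width: 0.0254
3.45 [0.55323717 0.29307408 0.14091056] [ 1.79828386e+02 -1.93655075e-02  1.11603067e+02] 0.02538567708559344 [ 27.9  26.7 -12.2  51.    0.    6.3]
```

View pics/w2.png

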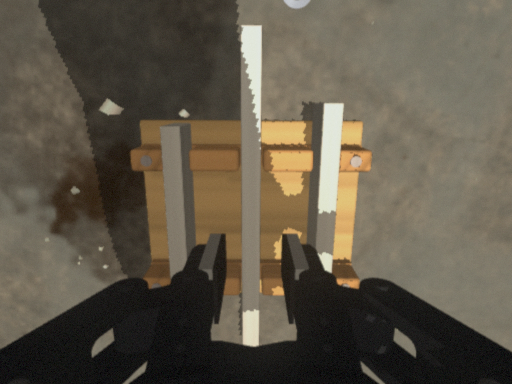

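```bash
python3 -m jog '[[[0,0,25],0],[[0,0,45],0],[[0,0,52],0],[[0,0,52],0],[[0,0,52],0]]' && python3 -m jog '[[[0,0,0],0],[[0,0,0],0],[[0,0,0],0],[[0,0,0],0]]' 1 60
```

```text
t: 4.12
tool_pos: [0.5528, 0.293, 0.0882]
tcp_rot: [179.9, -0.0, 111.6]
wrist_force: [-0.0, -0.8, -0.2]
grip_width: 0.0249
t: 4.62
tool_pos: [0.5528, 0.2928, 0.088]
tcp_rot: [179.9, 0.0, 111.6]
wrist_force: [-1.0, -0.9, 5.6]
grip_width: 0.0088
```

```bash
python3 -m jog '[[[0,0,-50],0],[[0,0,-110],0],[[0,0,-120],0],[[-28,-20,-120],10],[[-56,-41,-120],20],[[-84,-62,-120],30],[[-112,-82,-120],40],[[-140,-103,-120],50],[[-169,-124,-120],60],[[-169,-124,-120],70],[[-169,-124,-120],80],[[-169,-124,-120],90]]' && python3 -m jog '[[[0,0,0],10],[[0,0,0],20],[[0,0,0],30],[[0,0,0],32],[[0,0,0],32]]' && python3 snap.py wrist w3 && python3 snap.py top t3 
```

```text
t: 6.12
tool_pos: [0.4982, 0.0894, 0.2058]
tcp_rot: [-180.0, 0.1, 21.3]
wrist_force: [0.4, 0.5, -0.9]
grip_width: 0.0091
t: 6.75
tool_pos: [0.4986, 0.0897, 0.2063]
tcp_rot: [180.0, 0.1, -10.2]
wrist_force: [0.7, 0.7, -1.2]
grip_width: 0.0092
6.75 [0.49864385 0.08968399 0.20632175] [ 1.79982596e+02  5.63109570e-02 -1.02457120e+01] 0.009203185388848475 [ 10.2  11.7 -24.2  54.2   0.  110.4]
6.8 [0.49875114 0.08970063 0.20648809] [ 1.79985453e+02  3.80587229e-02 -1.02485370e+01] 0.009057112771131394 [ 10.2  11.6 -24.2  54.2  -0.  110.4]
```

View pics/w3.png

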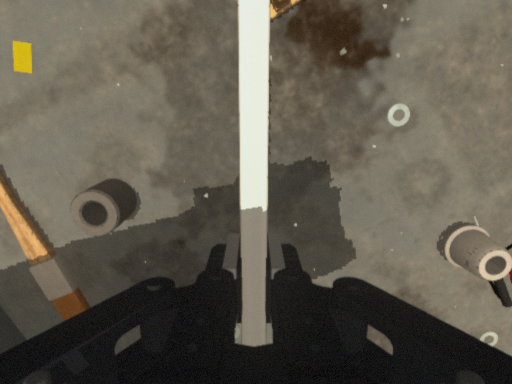

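View pics/t3.png

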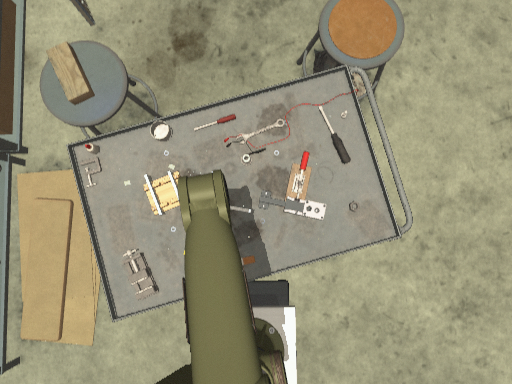

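```bash
python3 -m jog '[[[0,0,50],0],[[0,0,100],0],[[0,0,120],0],[[0,0,128],0],[[0,0,130],0],[[0,0,131],0],[[0,0,131],0]]'
```

```text
t: 7.72
tool_pos: [0.4997, 0.0899, 0.0768]
tcp_rot: [-180.0, -0.1, -10.4]
wrist_force: [-0.0, 0.7, -0.7]
grip_width: 0.0091
```

```bash
python3 -m jog '[[[0,0,1],0],[[0,0,2],0],[[0,0,2],0]]';  python3 -m jog '[[[0,0,1],0],[[0,0,1],0]]'
```

```text
t: 8.1
tool_pos: [0.4992, 0.0898, 0.074]
tcp_rot: [-180.0, -0.0, -10.4]
wrist_force: [0.3, 0.5, -0.2]
grip_width: 0.0091
t: 8.35
tool_pos: [0.4992, 0.0898, 0.074]
tcp_rot: [-180.0, -0.0, -10.4]
wrist_force: [-3.4, -0.2, 12.3]
grip_width: 0.0089
```

```bash
python3 -m jog '[[[0,0,-1],0],[[0,0,-1],0],[[0,0,-2],0],[[0,0,-2],0]]' -1; python3 snap.py wrist w4
```

```text
t: 8.85
tool_pos: [0.4991, 0.0897, 0.0749]
tcp_rot: [180.0, 0.0, -10.4]
wrist_force: [0.6, 0.4, 0.2]
grip_width: 0.08
8.85 [0.49906601 0.08974852 0.07487292] [ 1.79999184e+02  5.75501976e-04 -1.03746169e+01] 0.0799908968899136 [ 10.2  20.3 -32.7  37.   -0.  110.6]
```

View pics/w4.png

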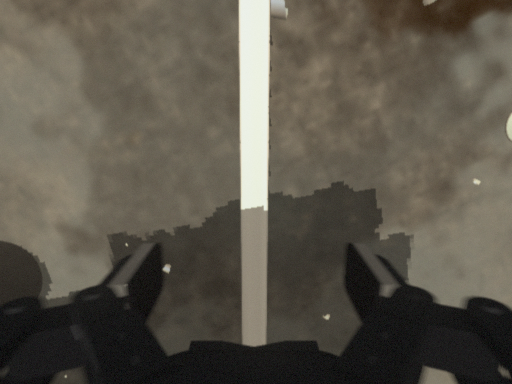

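```bash
python3 -m jog '[[[12,0,-10],0],[[24,0,-10],0],[[32,0,-10],0],[[37,0,-10],0],[[41,0,-10],0],[[45,0,-10],0],[[49,0,-10],0],[[53,0,-10],0],[[53,0,-10],0],[[53,0,-40],0],[[53,0,-90],0],[[53,0,-110],0]]' -1; python3 snap.py wrist w5
```

```text
t: 10.4
tool_pos: [0.5524, 0.0804, 0.1878]
tcp_rot: [-179.9, -0.2, -10.4]
wrist_force: [0.9, -0.4, 0.3]
grip_width: 0.0853
10.4 [0.55239242 0.08041224 0.1878154 ] [-179.92916782   -0.20506783  -10.37341575] 0.08525139928395374 [  8.3  17.6 -19.   53.2   0.  108.7]
```

View pics/w5.png

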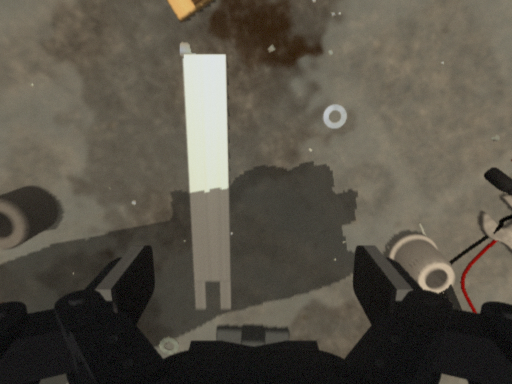

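```bash
python3 - <<'E'
from h import *
z=np.load("pics/w5.npz"); P=cloud(z['d'],z)
m=((P[...,2]>0.005)&(P[...,2]<0.016)).astype(np.uint8); m[:,:170]=0; m[:,240:]=0; m[315:]=0
n,l,s,ce=cv2.connectedComponentsWithStats(m); i=1+np.argmax(s[1:,4]); pts=P[l==i]
r=cv2.minAreaRect(pts[:,:2].astype(np.float32)); print(s[i],r,pts[:,2].mean())
# refine: rear edge/sides by pixels on z=.01
for uv in [(184,55),(225,55),(195,309),(231,307)]: print(uv,pix2plane(*uv,.010,z).round(4))
# body line: rows 80..260
L=[];Rr=[]
for v in range(70,260,5):
    u=np.where(l[v]==i)[0]; L.append(pix2plane(u.min()-.5,v,.01,z)[:2]); Rr.append(pix2plane(u.max()+.5,v,.01,z)[:2])
for A in (L,Rr):
    vx,vy,x,y=cv2.fitLine(np.array(A,np.float32),cv2.DIST_L2,0,.01,.01).ravel(); print(np.degrees(np.arctan2(vy,vx)),x,y)
E
```

```text
[ 180   43   52  264 9724] ((0.519886314868927, 0.09146641194820404), (0.20701952278614044, 0.03240684047341347), 80.4732666015625) 0.009140243535724022
(184, 55) [0.5231 0.1873 0.01  ]
(225, 55) [0.5509 0.1823 0.01  ]
(195, 309) [ 0.4858 -0.009   0.01  ]
(231, 307) [ 0.5161 -0.0126  0.01  ]
79.67575 0.50870806 0.11207143
79.68003 0.53826594 0.10666783
```

```bash
python3 -m jog '[[[0,0,-60],0],[[0,40,-90],0],[[0,95,-90],0],[[0,150,-90],0],[[0,200,-90],0],[[0,225,-90],0],[[0,234,-90],0],[[0,234,-90],0],[[0,234,-90],0]]' -1; python3 snap.py wrist w6
```

```text
t: 11.58
tool_pos: [0.5092, -0.1489, 0.2747]
tcp_rot: [-180.0, 0.0, -10.3]
wrist_force: [-0.1, 0.2, -0.3]
grip_width: 0.0852
11.575 [ 0.50921284 -0.14894242  0.27466577] [-1.79971655e+02  1.83405733e-02 -1.03010593e+01] 0.08519871620904872 [-16.3  11.3 -15.2  63.5   0.   84. ]
```

View pics/w6.png

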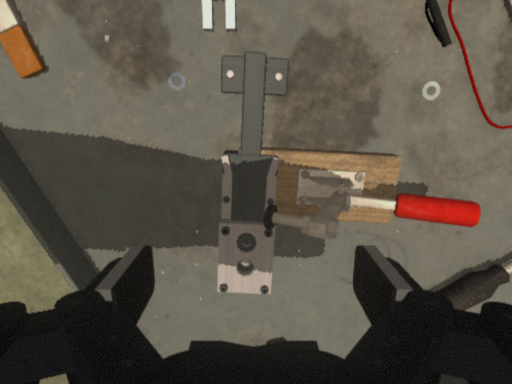

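```bash
python3 - <<'E'
from h import *
z=np.load("pics/w6.npz"); P=cloud(z['d'],z)
def fit(A):
    vx,vy,x,y=cv2.fitLine(np.array(A,np.float32)[:,:2],cv2.DIST_HUBER,0,.01,.01).ravel(); 
    if vy>0: vx,vy=-vx,-vy
    return np.degrees(np.arctan2(vy,vx)),x,y
print("z tail",P[100,254],"bed",P[190,249],"plate",P[280,247],P[235,232],'table',P[120,180])
def edges(v0,v1,u0,u1,zlo,zhi,zp):
    C=[];W=[]
    for v in range(v0,v1,2):
        u=np.where((P[v,u0:u1,2]>zlo)&(P[v,u0:u1,2]<zhi))[0]+u0
        if len(u)<5: continue
        a=pix2plane(u.min()-.5,v,zp,z);b=pix2plane(u.max()+.5,v,zp,z); C.append((a+b)/2);W.append(np.linalg.norm(a-b))
    print(len(C),fit(C),np.median(W)); return C
t=edges(112,148,225,285,.015,.032,.024)
p=edges(228,290,205,290,.038,.055,.045)
f=fit(t+p);print(f)
# bed surface between guides
zz=P[...,2]
for v in (170,190,205): print(v,[(u,round(float(zz[v,u])*1000)) for u in range(214,286,3)])
# end points
ends=[pix2plane(254.5,51.5,.024,z),pix2plane(248.5,222,.045,z),pix2plane(245.8,266.7,.045,z),pix2plane(244,293.5,.045,z)]
for e in ends: print(e)
g=z['p'][30:300,200:300]; cv2.imwrite("pics/w6c.png",cv2.resize(g,None,fx=3,fy=2.2,interpolation=cv2.INTER_CUBIC)[:,:,::-1])
cv2.imwrite("pics/w6d.png",cv2.resize(z['p'][130:300,205:300],None,fx=3.5,fy=3.5,interpolation=cv2.INTER_CUBIC)[:,:,::-1])
E
```

```text
z tail [ 0.52163893 -0.07914612  0.02420817] bed [ 0.50151902 -0.16278926  0.02350049] plate [ 0.48387356 -0.24884332  0.04394832] [ 0.47862509 -0.19838247  0.04506913] table [ 0.44456584 -0.08465183 -0.00157241]
18 (np.float32(-102.99568), np.float32(0.51475513), np.float32(-0.104542576)) 0.019858759350343713
31 (np.float32(-103.07845), np.float32(0.48761702), np.float32(-0.2207369)) 0.05381248536223491
(np.float32(-103.13738), np.float32(0.49698833), np.float32(-0.18061918))
170 [(214, -1), (217, -2), (220, -1), (223, 22), (226, 31), (229, 31), (232, 23), (235, 24), (238, 23), (241, 23), (244, 23), (247, 23), (250, 344), (253, 23), (256, 23), (259, 23), (262, 24), (265, 23), (268, 25), (271, 31), (274, 32), (277, 21), (280, 22), (283, 22)]
190 [(214, -2), (217, -2), (220, 0), (223, 344), (226, 31), (229, 30), (232, 24), (235, 22), (238, 24), (241, 23), (244, 23), (247, 24), (250, 23), (253, 22), (256, 24), (259, 24), (262, 24), (265, 23), (268, 32), (271, 31), (274, 31), (277, 21), (280, 22), (283, 21)]
205 [(214, -1), (217, -1), (220, -1), (223, 31), (226, 31), (229, 31), (232, 24), (235, 24), (238, 22), (241, 22), (244, 24), (247, 23), (250, 23), (253, 23), (256, 24), (259, 23), (262, 23), (265, 32), (268, 121), (271, 122), (274, 120), (277, 22), (280, 21), (283, 21)]
[ 0.52945368 -0.03831474  0.024     ]
[ 0.49661508 -0.18822446  0.045     ]
[ 0.48550542 -0.23369428  0.045     ]
[ 0.47824474 -0.2626411   0.045     ]
```

View pics/w6d.png

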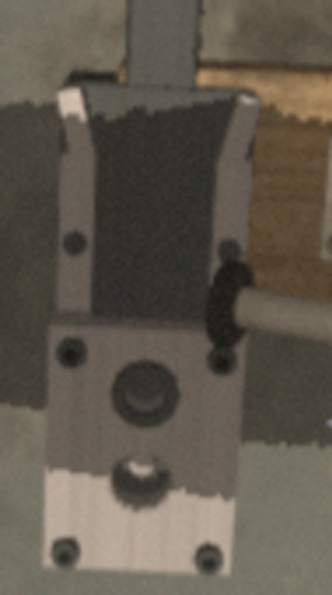

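```bash
python3 -m jog '[[[-6,-55,0],0],[[-12,-115,0],0],[[-19,-175,0],0],[[-26,-235,10],0],[[-31,-285,40],0],[[-32.6,-301,90],0],[[-32.6,-301,130],0],[[-32.6,-301,145],0],[[-32.6,-301,145],0],[[-32.6,-301,145],0]]' 0.06; python3 snap.py wrist w7
```

```text
t: 12.88
tool_pos: [0.5324, 0.1522, 0.1316]
tcp_rot: [-179.9, -0.1, -10.4]
wrist_force: [0.4, 0.4, 0.5]
grip_width: 0.0402
12.875 [0.53238862 0.15221625 0.13162514] [-1.79929195e+02 -1.38343748e-01 -1.03913413e+01] 0.04015173869311537 [ 16.   20.4 -23.3  46.2   0.  116.3]
```

View pics/w7.png

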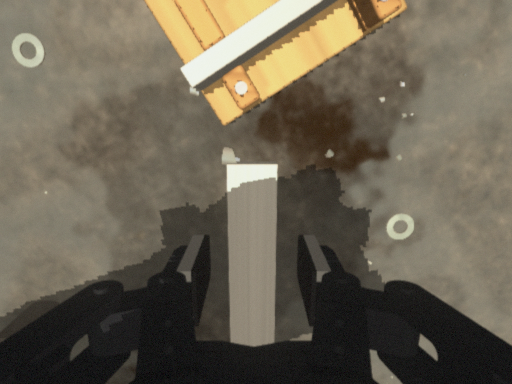

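```bash
python3 -m jog '[[[-0.5,0,25],0],[[-0.5,0,45],0],[[-0.5,0,53],0],[[-0.5,0,53],0],[[-0.5,0,53],0]]'; python3 -m jog '[[[0,0,1],0],[[0,0,2],0],[[0,0,3],0],[[0,0,3],0]]'
```

```text
t: 13.55
tool_pos: [0.5315, 0.1522, 0.078]
tcp_rot: [-180.0, -0.1, -10.4]
wrist_force: [-0.0, 0.4, 0.5]
grip_width: 0.0403
t: 14.05
tool_pos: [0.5305, 0.1521, 0.0738]
tcp_rot: [180.0, 0.0, -10.4]
wrist_force: [0.7, 0.4, 0.7]
grip_width: 0.0403
```

```bash
python3 -m jog '[[[0,0,0],0],[[0,0,0],0],[[0,0,0],0],[[0,0,0],0]]' 1 70; python3 -m jog '[[[0,0,-15],0],[[0,0,-50],0],[[0,0,-90],0],[[0,0,-90],0],[[0,0,-90],0]]'; python3 snap.py wrist w8; python3 snap.py scene s8
```

```text
t: 14.55
tool_pos: [0.5308, 0.1521, 0.0743]
tcp_rot: [-180.0, -0.0, -10.4]
wrist_force: [-1.7, 0.2, 6.4]
grip_width: 0.0278
t: 15.18
tool_pos: [0.5304, 0.152, 0.1639]
tcp_rot: [-180.0, 0.0, -10.4]
wrist_force: [0.2, -0.2, -2.0]
grip_width: 0.0276
15.175 [0.53040968 0.1520271  0.16386047] [-1.79995895e+02  6.23514459e-03 -1.03763784e+01] 0.02762067619619084 [ 16.   18.4 -21.4  50.3   0.  116.4]
15.225 [0.52993313 0.15189995 0.16316875] [ 1.79967509e+02  7.77618319e-02 -1.03738559e+01] 0.027698096756795215 [ 16.   18.4 -21.4  50.3   0.  116.4]
```

View pics/w8.png

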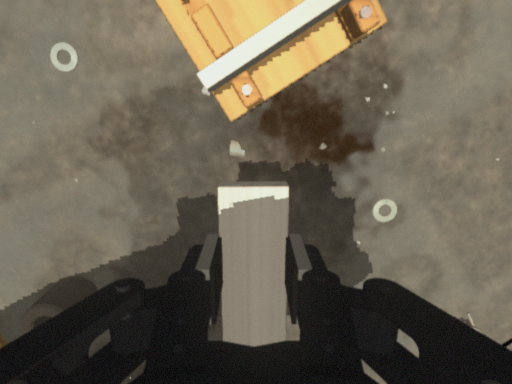

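View pics/s8.png

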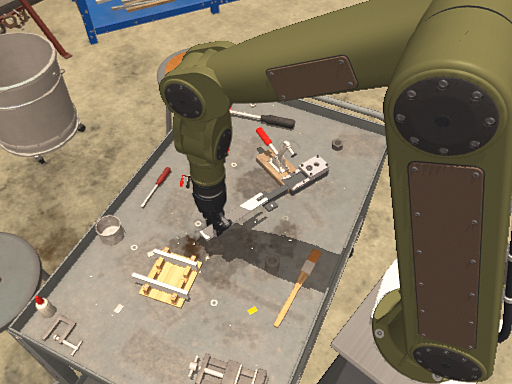

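```bash
cat > strap.py <<'E'
import sys
from h import *
from scipy.spatial.transform import Rotation as Ro
z=np.load(f"pics/{sys.argv[1]}.npz"); P=cloud(z['d'],z)
R=Ro.from_euler('xyz',z['tr'],degrees=True).as_matrix(); Q=(P-z['tp'])@R*1000
m=(abs(Q[...,0])<14)&(abs(Q[...,2]-64)<12)&(Q[...,1]<10)
v,u=np.where(m); print(m.sum(),v.min(),v.max(),u.min(),u.max())
q=Q[m]; A=np.c_[q[:,:2],np.ones(len(q))]; co=np.linalg.lstsq(A,q[:,2],rcond=None)[0]; print("top plane z=ax+by+c (tool mm)",co, "rms",np.std(A@co-q[:,2]))
print("rear y range",np.percentile(q[:,1],[0.2,1,99]))
C=[]
m2=(abs(Q[...,0])<22)&(abs(Q[...,2]-64)<12)
for r in range(v.min()+8,230,3):
    uu=np.where(m2[r])[0]
    if len(uu): a=Q[r,uu.min()],Q[r,uu.max()]; C.append([(a[0][0]+a[1][0])/2,a[0][1],a[1][0]-a[0][0]])
C=np.array(C); print(np.polyfit(C[:,1],C[:,0],1),C[:,2].mean(),C[:,1].min(),C[:,1].max())
E
python3 strap.py w8
```

```text
6609 181 297 222 290
top plane z=ax+by+c (tool mm) [-3.69094317e-02 -3.25289763e-02  6.45606781e+01] rms 1.7829073783532186
rear y range [-34.55627841 -34.41973061   9.48019264]
[ 0.01856837 -0.44603498] 29.392370588903795 -32.9924458092854 -15.772458236659196
```

```bash
python3 -m jog '[[[12,36,0],1],[[25,72,0],2],[[38.2,107.4,10],2.7],[[38.2,107.4,30],2.7],[[38.2,107.4,34],2.7],[[38.2,107.4,34],2.7],[[38.2,107.4,34],2.7]]'; python3 snap.py wrist w9; python3 snap.py scene s9; python3 snap.py top t9; python3 - <<'E'
from h import *
for n,(a,b,c,d) in {"s9":(200,110,350,230),"t9":(180,140,340,240)}.items():
    p=cv2.imread(f"pics/{n}.png")[b:d,a:c]; cv2.imwrite(f"pics/{n}c.png",cv2.resize(p,None,fx=5,fy=5,interpolation=cv2.INTER_CUBIC))
E
```

```text
t: 16.15
tool_pos: [0.5492, 0.04, 0.1303]
tcp_rot: [-180.0, -0.0, -13.0]
wrist_force: [-0.7, -0.6, -0.8]
grip_width: 0.0276
16.15 [0.54917927 0.04004904 0.1303152 ] [-1.79991489e+02 -2.87966854e-02 -1.30257852e+01] 0.027613232587968824 [  4.2  20.2 -23.7  46.   -0.  107.2]
16.2 [0.54930409 0.04005176 0.13046453] [-1.79983375e+02 -5.03989179e-02 -1.30274604e+01] 0.027847695165072725 [  4.2  20.2 -23.7  46.    0.  107.2]
16.25 [0.54929461 0.03999225 0.13051361] [-1.79982710e+02 -5.55796849e-02 -1.30319044e+01] 0.02772880490607509 [  4.2  20.2 -23.7  46.    0.  107.2]
```

View pics/s9c.png

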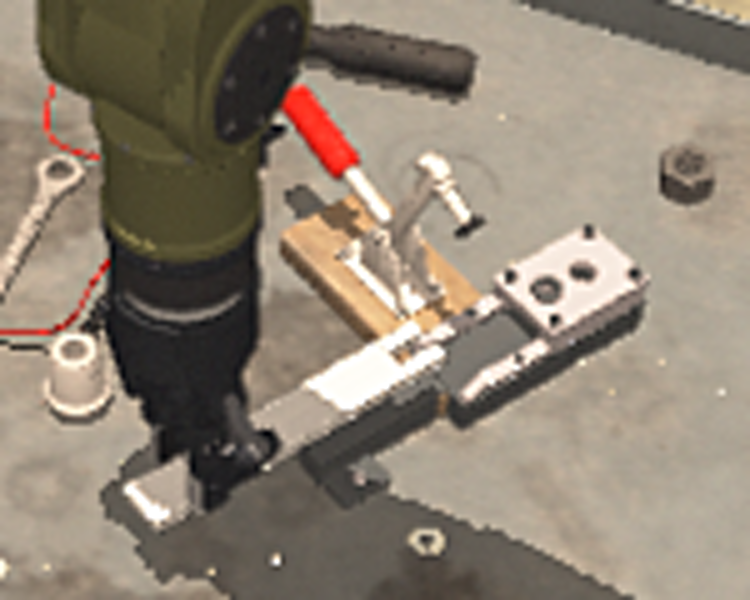

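View pics/t9c.png

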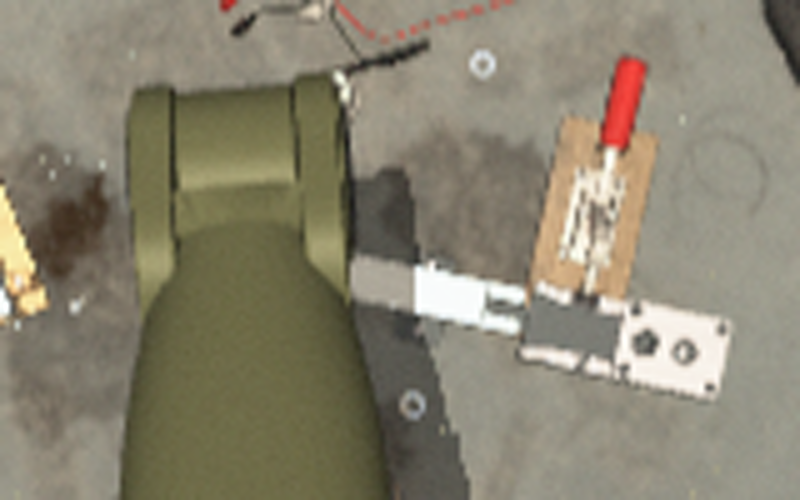

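```bash
python3 - <<'E'
from h import *
import sys
def fit(A):
    vx,vy,x,y=cv2.fitLine(np.array(A,np.float32)[:,:2],cv2.DIST_HUBER,0,.0005,.01).ravel()
    if vy>0: vx,vy=-vx,-vy
    return np.degrees(np.arctan2(vy,vx)),x,y
f=np.radians(-103.1); F=np.array([np.cos(f),np.sin(f)]); N=np.array([-F[1],F[0]]); pin=np.array([.4847,-.2342])
for n in ("t9","s9"):
    z=np.load(f"pics/{n}.npz"); P=cloud(z['d'],z); J=(P[...,:2]-pin); a=J@F; b=J@N; h=P[...,2]
    for nm,m in {"strap":(a>-230)&(a<-.11)&(a>-.23)&(abs(b)<.04)&(h>.045)&(h<.075),"plate":(a>-.046)&(a<.028)&(abs(b)<.04)&(h>.038)&(h<.053),"tail":(a>-.2)&(a<-.12)&(abs(b)<.03)&(h>.015)&(h<.03)}.items():
        if m.sum()<20: print(n,nm,m.sum()); continue
        print(n,nm,m.sum(),"a",np.percentile(a[m],[1,99]).round(4),"b",np.percentile(b[m],[2,98]).round(4),"fit b=ka+c",np.polyfit(a[m],b[m],1).round(4),"h fit",np.polyfit(a[m],h[m],1).round(4))
E
python3 strap.py w9
```

```text
t9 strap 270 a [-0.2286 -0.1186] b [-0.0096  0.0197] fit b=ka+c [0.0116 0.0069] h fit [-0.0014  0.0643]
t9 plate 290 a [-0.0454  0.027 ] b [-0.0219  0.0296] fit b=ka+c [-0.0073  0.0044] h fit [-0.0094  0.0449]
t9 tail 20 a [-0.1949 -0.1211] b [-0.0132  0.0237] fit b=ka+c [0.1514 0.0281] h fit [0.1366 0.0411]
s9 strap 389 a [-0.2272 -0.1133] b [-0.0148  0.016 ] fit b=ka+c [0.0124 0.0011] h fit [-0.0133  0.0626]
s9 plate 359 a [-0.0433  0.0276] b [-0.0276  0.0262] fit b=ka+c [-0.0143 -0.0023] h fit [0.0031 0.0456]
s9 tail 162 a [-0.1994 -0.1211] b [-0.0118  0.0054] fit b=ka+c [-0.0064 -0.0051] h fit [0.0295 0.0278]
6591 181 295 222 291
top plane z=ax+by+c (tool mm) [-4.02891732e-02 -3.18899229e-02  6.45308317e+01] rms 1.797337616528919
rear y range [-34.53103347 -34.3930705    9.50396214]
[ 0.01945212 -0.46291715] 29.447311805762833 -32.74392677414236 -15.236613894952713
```

```bash
python3 -m jog '[[[0.3,0,15],0.9],[[0.3,0,25],0.9],[[0.3,0,29],0.9],[[0.3,0,30],0.9],[[0.3,0,30],0.9]]';python3 -m jog '[[[0,0,1],0],[[0,0,1],0]]'; python3 snap.py top t10; python3 snap.py scene s10; cat > chk.py <<'E'
from h import *
import sys
f=np.radians(-103.1); F=np.array([np.cos(f),np.sin(f)]); N=np.array([-F[1],F[0]]); pin=np.array([.4847,-.2342])
lo,hi=float(sys.argv[1]),float(sys.argv[2])
for n in sys.argv[3:]:
    z=np.load(f"pics/{n}.npz"); P=cloud(z['d'],z); J=(P[...,:2]-pin); a=J@F; b=J@N; h=P[...,2]
    for nm,m in {"strap":(a<hi)&(a>lo)&(abs(b)<.03)&(h>.0285)&(h<.06),"plate":(a>-.046)&(a<.028)&(abs(b)<.04)&(h>.038)&(h<.053)}.items():
        print(n,nm,m.sum(),"a",np.percentile(a[m],[1,99]).round(4),"b",np.percentile(b[m],[2,98]).round(4),"fit b=ka+c",np.polyfit(a[m],b[m],1).round(4),"h",np.polyfit(a[m],h[m],1).round(4),h[m].mean())
E
python3 chk.py -.225 -.118 t10 s10
```

```text
t: 16.92
tool_pos: [0.5493, 0.0395, 0.0999]
tcp_rot: [-180.0, -0.0, -14.0]
wrist_force: [-0.2, -0.6, -0.8]
grip_width: 0.0278
t: 17.18
tool_pos: [0.5494, 0.0395, 0.0991]
tcp_rot: [-180.0, -0.0, -14.0]
wrist_force: [0.2, -0.0, -0.9]
grip_width: 0.0278
17.175 [0.54937647 0.03948611 0.09910577] [-1.79992805e+02 -2.63086069e-02 -1.39733005e+01] 0.02777485010690326 [  4.1  22.3 -25.5  42.2  -0.  108.1]
17.225 [0.54935751 0.03947978 0.0991059 ] [-1.79992276e+02 -2.33831930e-02 -1.39736665e+01] 0.02781820609434467 [  4.1  22.3 -25.5  42.2   0.  108.1]
t10 strap 231 a [-0.2235 -0.1196] b [-0.011   0.0181] fit b=ka+c [-0.0143  0.0011] h [0.0008 0.0343] 0.034207074375459605
t10 plate 293 a [-0.0453  0.0271] b [-0.0224  0.0296] fit b=ka+c [-0.0044  0.0034] h [-0.001   0.0451] 0.045076261722696145
s10 strap 330 a [-0.2242 -0.1193] b [-0.0167  0.0137] fit b=ka+c [-0.0075 -0.0033] h [-0.0143  0.0318] 0.03431668554036222
s10 plate 359 a [-0.0431  0.0275] b [-0.0282  0.026 ] fit b=ka+c [ 0.0068 -0.0021] h [-0.0029  0.0454] 0.04543801300133357
```

```bash
python3 -m jog '[[[0,6,0],-0.3],[[0,12,0],-0.3],[[0,18,0],-0.3],[[0,24,0],-0.3],[[0,30,0],-0.3],[[0,36,0],-0.3],[[0,40,0],-0.3],[[0,40,0],-0.3]]'; python3 snap.py top t11; python3 snap.py scene s11; python3 chk.py -.19 -.118 t11 s11; python3 - <<'E'
from h import *
for n,(a,b,c,d) in {"s11":(230,110,350,230)}.items():
    p=cv2.imread(f"pics/{n}.png")[b:d,a:c]; cv2.imwrite(f"pics/{n}c.png",cv2.resize(p,None,fx=5,fy=5,interpolation=cv2.INTER_CUBIC))
E
```

```text
t: 18.27
tool_pos: [0.5394, 0.0003, 0.0989]
tcp_rot: [180.0, 0.0, -13.7]
wrist_force: [-0.1, -0.5, -0.3]
grip_width: 0.0278
18.275 [5.39437066e-01 3.41399248e-04 9.88892630e-02] [ 1.79992102e+02  4.45922553e-03 -1.37040143e+01] 0.02776451592642314 [  0.   21.4 -27.   41.6  -0.  103.7]
18.325 [5.39513799e-01 5.01267121e-04 9.88921351e-02] [ 1.79997439e+02  2.57097016e-03 -1.36909742e+01] 0.027322295027726668 [ 1.000e-01  2.140e+01 -2.700e+01  4.160e+01 -0.000e+00  1.037e+02]
t11 strap 145 a [-0.181  -0.1184] b [-0.0107  0.0174] fit b=ka+c [-0.0188  0.0007] h [0.0215 0.0376] 0.03435147866965577
t11 plate 281 a [-0.0453  0.0269] b [-0.0221  0.0298] fit b=ka+c [-0.0147  0.0042] h [0.0036 0.0448] 0.04478101976328778
s11 strap 218 a [-0.1871 -0.1186] b [-0.0174  0.0136] fit b=ka+c [-0.0145 -0.0047] h [-0.0039  0.0341] 0.034640791042528825
s11 plate 359 a [-0.0439  0.0263] b [-0.0277  0.0255] fit b=ka+c [-0.0172 -0.0024] h [-0.0058  0.0455] 0.04558354269411814
```

View pics/s11c.png

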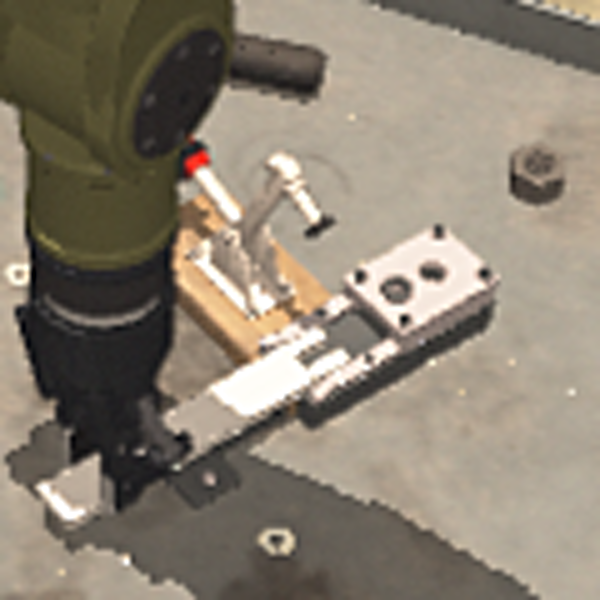

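```bash
python3 -m jog '[[[0,7,0],0],[[0,14,0],0],[[0,21,0],0],[[0,28,0],0],[[0,35,0],0],[[0,40,0],0],[[0,40,0],0]]'; python3 -m jog '[[[0,7,0],0],[[0,14,0],0],[[0,21,0],0],[[0,28,0],0],[[0,35,0],0],[[0,35,0],0]]';python3 snap.py scene s12;python3 snap.py wrist w12; python3 strap.py w12; python3 - <<'E'
from h import *
for n,(a,b,c,d) in {"s12":(230,110,350,230)}.items():
    p=cv2.imread(f"pics/{n}.png")[b:d,a:c]; cv2.imwrite(f"pics/{n}c.png",cv2.resize(p,None,fx=5,fy=5,interpolation=cv2.INTER_CUBIC))
E
```

```text
t: 19.25
tool_pos: [0.53, -0.0386, 0.0989]
tcp_rot: [180.0, 0.0, -13.7]
wrist_force: [-0.2, -1.1, -1.1]
grip_width: 0.0277
t: 20.0
tool_pos: [0.5218, -0.0729, 0.099]
tcp_rot: [180.0, -0.0, -13.7]
wrist_force: [-0.1, 0.6, -0.5]
grip_width: 0.0278
20.0 [ 0.5217758  -0.0728536   0.09895044] [ 1.79985317e+02 -1.27284762e-02 -1.37209540e+01] 0.027778333206550397 [ -7.9  20.2 -28.8  41.   -0.   95.8]
20.05 [ 0.52181884 -0.07257602  0.09893296] [ 1.79996039e+02 -7.60083699e-03 -1.37112729e+01] 0.027626869624746843 [ -7.9  20.2 -28.8  41.   -0.   95.8]
6650 177 297 222 291
top plane z=ax+by+c (tool mm) [-3.90993153e-02 -4.32612500e-02  6.45018631e+01] rms 1.9552959149588356
rear y range [-35.10406044 -34.45077826   9.51358689]
[ 0.01560482 -0.634046  ] 29.45161336380244 -34.00372532042332 -16.163730616404948
```

View pics/s12c.png

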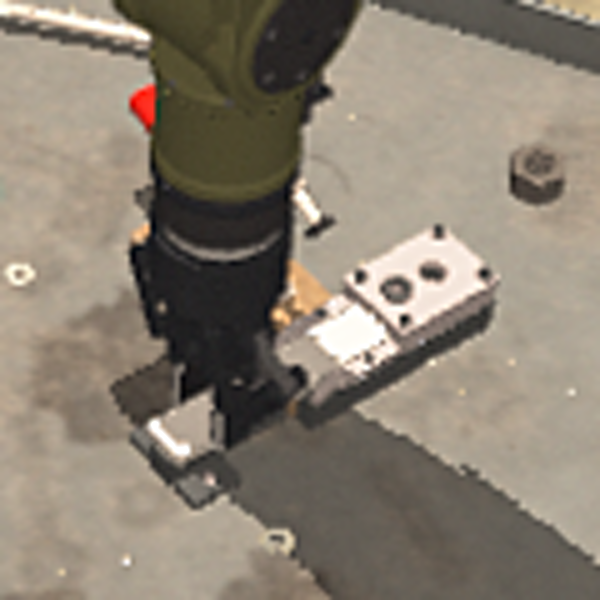

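View pics/w12.png

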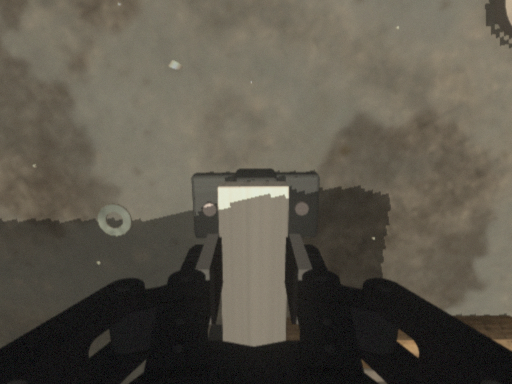

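```bash
python3 -m jog '[[[0,5,0],0],[[0,10,0],0],[[0,15,0],0],[[0,18,0],0],[[0,18,0],0]]'; python3 -m jog '[[[0,1,0],0],[[0,2,0],0],[[0,2,0],0]]';  python3 -m jog '[[[0,1,0],0],[[0,1,0],0]]'
```

```text
t: 20.72
tool_pos: [0.5176, -0.0901, 0.099]
tcp_rot: [180.0, -0.0, -13.7]
wrist_force: [0.5, -0.1, -0.9]
grip_width: 0.0277
t: 21.1
tool_pos: [0.5171, -0.0916, 0.0989]
tcp_rot: [180.0, -0.0, -13.7]
wrist_force: [0.8, 0.6, -1.3]
grip_width: 0.0277
t: 21.35
tool_pos: [0.5169, -0.0927, 0.0989]
tcp_rot: [180.0, -0.0, -13.7]
wrist_force: [1.4, 0.4, -1.6]
grip_width: 0.0277
```

```bash
for i in 1 2 3; do python3 -m jog '[[[0,1,0],0],[[0,1,0],0]]' | egrep "pos|force"; done
```

```text
tool_pos: [0.5166, -0.0937, 0.0989]
wrist_force: [1.0, 0.1, -1.0]
tool_pos: [0.5164, -0.0946, 0.0989]
wrist_force: [0.8, -0.1, -0.8]
tool_pos: [0.5163, -0.0949, 0.0989]
wrist_force: [2.4, 4.6, -1.3]
```

Contact begins; press slightly more to confirm the stop.

```bash
for i in 1 2; do python3 -m jog '[[[0,1,0],0],[[0,1,0],0]]' | egrep "pos|force"; done; python3 snap.py scene s13; python3 - <<'E'
from h import *
p=cv2.imread("pics/s13.png")[130:200,270:340]; cv2.imwrite("pics/s13c.png",cv2.resize(p,None,fx=8,fy=8,interpolation=cv2.INTER_CUBIC))
E
```

```text
tool_pos: [0.5162, -0.0951, 0.0989]
wrist_force: [2.4, 8.3, -0.4]
tool_pos: [0.5161, -0.0953, 0.099]
wrist_force: [2.5, 10.3, -0.2]
22.6 [ 0.51612663 -0.09531775  0.09895164] [-1.79675472e+02  8.45005857e-03 -1.36003039e+01] 0.027877989041169945 [-10.6  20.  -29.   40.9   0.3  93. ]
```

View pics/s13c.png

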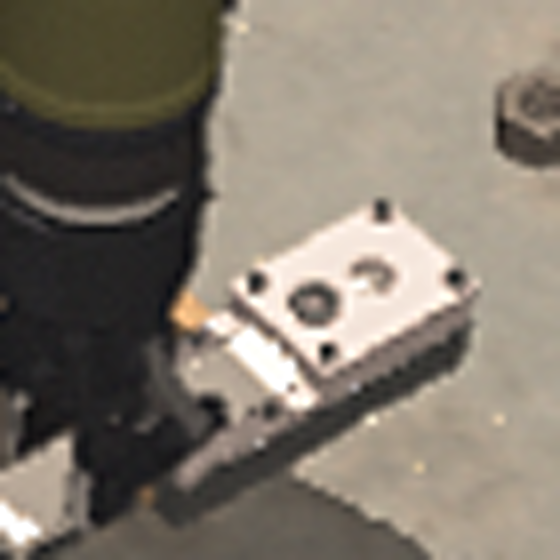

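```bash
python3 -m jog '[[[0,-1.5,0],0],[[0,-1.5,0],0],[[0,-1.5,0],0],[[0,-1.5,0],0],[[0,-1.5,0],0]]' -0.2; python3 -m jog '[[[0,-1.5,-40],0],[[0,-10,-100],0],[[0,-10,-160],0],[[0,20,-180],0],[[0,50,-180],0],[[0,60,-180],0],[[0,60,-180],0],[[0,60,-180],0]]'; python3 snap.py wrist w14
```

```text
t: 23.28
tool_pos: [0.5159, -0.0962, 0.0989]
tcp_rot: [180.0, 0.0, -13.7]
wrist_force: [0.7, -0.3, 0.3]
grip_width: 0.0511
t: 24.28
tool_pos: [0.5017, -0.1536, 0.2784]
tcp_rot: [-180.0, 0.1, -13.6]
wrist_force: [-0.5, 0.2, -0.3]
grip_width: 0.0516
24.275 [ 0.50174944 -0.15363835  0.2784265 ] [-1.79971899e+02  5.54951090e-02 -1.36436046e+01] 0.05158409004219419 [-17.   10.6 -15.6  63.9   0.   86.6]
```

View pics/w14.png

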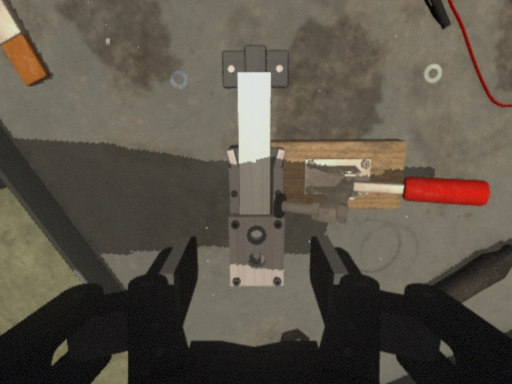

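```bash
python3 - <<'E'
from h import *
z=np.load("pics/w14.npz"); P=cloud(z['d'],z); p=z['p'].astype(int)
f=np.radians(-103.1); F=np.array([np.cos(f),np.sin(f)]); N=np.array([-F[1],F[0]]); pin=np.array([.4847,-.2342])
J=lambda q:(((q[:2]-pin)@F).round(4),((q[:2]-pin)@N).round(4))
for nm,u,v,h in [("rear",254,71.5,.034),("tailend",255,44.5,.024),("mouth",257,216,.045),("hole",256.5,259,.045),("front",257,286,.045)]:
    print(nm,J(pix2plane(u,v,h,z)))
m=(p[...,0]>110)&(p[...,1]<50)&(p[...,2]<50); m[:130]=0;m[240:]=0;m[:,:390]=0
q=P[m]; a=(q[:,:2]-pin)@F; b=(q[:,:2]-pin)@N; h=q[:,2]
print(m.sum(),"a",np.percentile(a,[1,50,99]),"b",np.percentile(b,[1,50,99]),"h",np.percentile(h,[1,50,99]))
# top ridge: per b bin max h
for lo in np.arange(b.min(),b.max(),.008):
    k=(b>=lo)&(b<lo+.008)&(h<.2); 
    if k.sum()>3: print(round(lo+.004,4),k.sum(),np.percentile(h[k],95).round(4), a[k].mean().round(4), a[k].min().round(4),a[k].max().round(4))
# hinge region
m=(p[...,0]<400); 
A=((P[...,:2]-pin)@F);B=((P[...,:2]-pin)@N);H=P[...,2]
k=(A>-.12)&(A<-.04)&(H>.03)&(H<.2)&(B>-.03)&(B<.12)
for lo in np.arange(-.03,.12,.01):
    kk=k&(B>=lo)&(B<lo+.01); 
    if kk.sum(): print("B",round(lo,3),kk.sum(),"Hmax",np.percentile(H[kk],98).round(3),"A",np.percentile(A[kk],[2,98]).round(3))
cv2.imwrite("pics/w14c.png",cv2.resize(z['p'][130:300,215:330],None,fx=3.5,fy=3.5,interpolation=cv2.INTER_CUBIC)[:,:,::-1])
E
```

```text
rear (np.float64(-0.1774), np.float64(-0.0012))
tailend (np.float64(-0.2011), np.float64(-0.0001))
mouth (np.float64(-0.0461), np.float64(0.0006))
hole (np.float64(-0.0011), np.float64(-0.0001))
front (np.float64(0.0288), np.float64(0.0002))
1928 a [-0.08961443 -0.08164108 -0.07036817] b [0.12379425 0.1530683  0.17901558] h [0.07778435 0.08915563 0.09879123]
0.1221 92 0.0828 -0.0805 -0.0882 -0.0717
0.1301 238 0.0849 -0.0811 -0.0898 -0.0699
0.1381 248 0.0874 -0.0812 -0.0897 -0.0699
0.1461 269 0.09 -0.0811 -0.0895 -0.0696
0.1541 285 0.0926 -0.081 -0.0899 -0.0701
0.1621 299 0.095 -0.0811 -0.0896 -0.0698
0.1701 300 0.0975 -0.0812 -0.0898 -0.0696
0.1781 194 0.099 -0.0813 -0.0897 -0.0697
B -0.03 468 Hmax 0.048 A [-0.107 -0.041]
B -0.02 779 Hmax 0.045 A [-0.118 -0.041]
B -0.01 877 Hmax 0.045 A [-0.119 -0.042]
B 0.0 886 Hmax 0.045 A [-0.119 -0.042]
B 0.01 741 Hmax 0.128 A [-0.117 -0.041]
B 0.02 485 Hmax 0.129 A [-0.107 -0.041]
B 0.03 243 Hmax 0.141 A [-0.086 -0.074]
B 0.04 360 Hmax 0.145 A [-0.086 -0.075]
B 0.05 378 Hmax 0.144 A [-0.088 -0.07 ]
B 0.06 311 Hmax 0.134 A [-0.091 -0.069]
B 0.07 267 Hmax 0.096 A [-0.092 -0.07 ]
B 0.08 252 Hmax 0.074 A [-0.093 -0.069]
B 0.09 193 Hmax 0.069 A [-0.091 -0.07 ]
B 0.1 140 Hmax 0.072 A [-0.084 -0.076]
B 0.11 145 Hmax 0.076 A [-0.084 -0.076]
```

View pics/w14c.png

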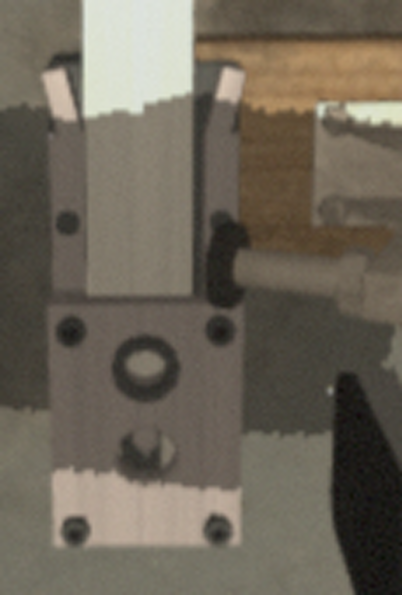

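```bash
python3 -m jog '[[[40,0,0],-10],[[80,0,0],-20],[[120,0,0],-30],[[150,0,0],-40],[[160,0,0],-50],[[160,0,0],-60],[[160,0,0],-70],[[160,0,0],-80],[[160,0,0],-90],[[160,0,0],-90.5],[[160,0,0],-90.5]]' -0.2; python3 snap.py wrist w15
```

```text
t: 25.7
tool_pos: [0.6574, -0.1916, 0.2787]
tcp_rot: [-180.0, -0.0, 76.7]
wrist_force: [0.2, 0.6, 1.2]
grip_width: 0.0515
25.7 [ 0.65740078 -0.1915927   0.27865535] [-1.79978886e+02 -5.81269656e-03  7.67092740e+01] 0.051451099102435977 [-16.2  27.9   8.5  70.7   0.   -3. ]
```

View pics/w15.png

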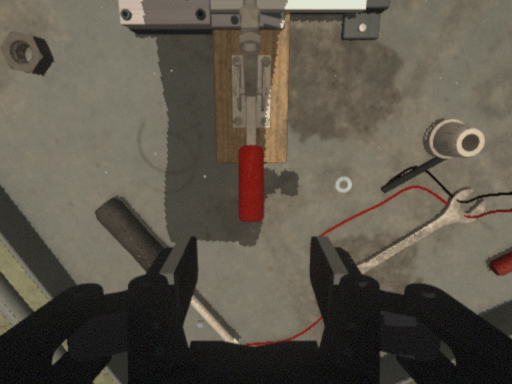

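```bash
python3 -m jog '[[[-1.5,0,50],0],[[-1.5,0,90],0],[[-1.5,0,120],0],[[-1.5,0,135],0],[[-1.5,0,140],0],[[-1.5,0,140],0],[[-1.5,0,140],0]]' -0.2; python3 snap.py wrist w16;  python3 snap.py scene s16
```

```text
t: 26.62
tool_pos: [0.6578, -0.1939, 0.1404]
tcp_rot: [179.9, 0.0, 76.8]
wrist_force: [-0.2, 0.0, 0.2]
grip_width: 0.0512
26.625 [ 0.65783205 -0.19387677  0.14042357] [1.79866143e+02 6.83411944e-03 7.68139046e+01] 0.05115753304932803 [-16.4  32.6  -2.6  54.8   0.   -3.2]
26.675 [ 0.65774863 -0.19384725  0.14029325] [1.79875858e+02 8.39969915e-03 7.68156967e+01] 0.05100826765491016 [-16.4  32.6  -2.6  54.7  -0.   -3.2]
```

View pics/w16.png

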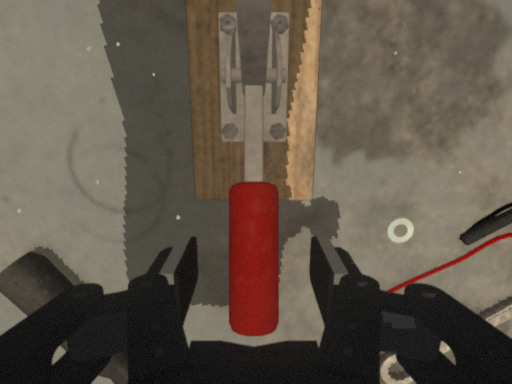

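```bash
python3 -m jog '[[[0,0,0],0],[[0,0,0],0],[[0,0,0],0],[[0,0,0],0]]' 1 30; python3 -m jog '[[[0,-2.2,-6.2],0],[[0,-5.2,-12.9],0],[[0,-9.3,-20],0],[[0,-9.3,-20],0]]'; python3 -m jog '[[[0,-4.8,-6.7],0],[[0,-10.2,-12.8],0],[[0,-16.2,-18.4],0],[[0,-16.2,-18.4],0]]'; python3 snap.py scene s17; python3 - <<'E'
from h import *
p=cv2.imread("pics/s17.png")[100:210,230:350]; cv2.imwrite("pics/s17c.png",cv2.resize(p,None,fx=5,fy=5,interpolation=cv2.INTER_CUBIC))
E
```

```text
t: 27.22
tool_pos: [0.6572, -0.1937, 0.1392]
tcp_rot: [180.0, 0.0, 76.8]
wrist_force: [-0.5, -0.9, 2.4]
grip_width: 0.0199
t: 27.72
tool_pos: [0.6467, -0.1912, 0.1592]
tcp_rot: [-179.9, 0.0, 76.8]
wrist_force: [-1.4, -0.6, -2.8]
grip_width: 0.0198
t: 28.22
tool_pos: [0.6308, -0.1875, 0.1775]
tcp_rot: [-179.9, 0.0, 76.8]
wrist_force: [-4.8, -1.3, -5.5]
grip_width: 0.02
28.225 [ 0.63078842 -0.18752214  0.17754669] [-1.79891689e+02  3.35166754e-03  7.68193841e+01] 0.020017587605906002 [-16.6  28.3  -4.4  57.4  -0.   -3.4]
```

View pics/s17c.png

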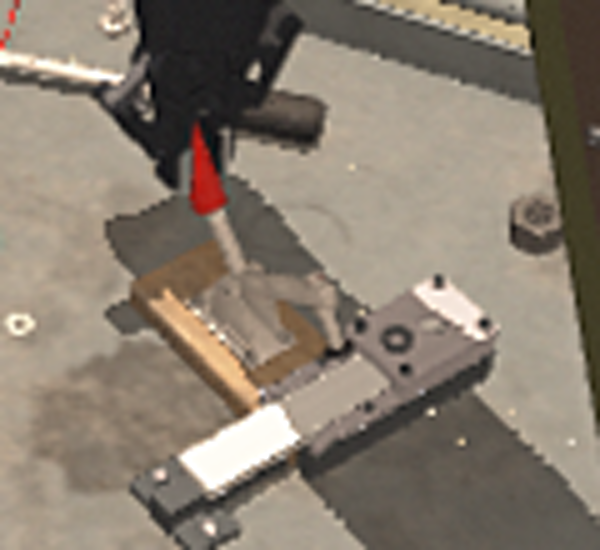

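```bash
python3 -m jog '[[[0,-3.2,-2.6],0],[[0,-6.5,-5],0],[[0,-10,-7.2],0],[[0,-13.5,-9.3],0],[[0,-17.2,-11],0],[[0,-20.9,-12.8],0],[[0,-20.9,-12.8],0]]'; python3 -m jog '[[[0,-1.9,-0.7],0],[[0,-3.8,-1.4],0],[[0,-3.8,-1.4],0]]';  python3 -m jog '[[[0,-1.9,-0.7],0],[[0,-3.8,-1.4],0],[[0,-3.8,-1.4],0]]'
```

```text
t: 29.15
tool_pos: [0.6116, -0.183, 0.1907]
tcp_rot: [180.0, 0.0, 76.8]
wrist_force: [-1.1, -1.9, -6.4]
grip_width: 0.0199
t: 29.52
tool_pos: [0.6085, -0.1823, 0.192]
tcp_rot: [179.9, 0.0, 76.8]
wrist_force: [1.2, -1.7, -5.5]
grip_width: 0.0196
t: 29.9
tool_pos: [0.6047, -0.1814, 0.1935]
tcp_rot: [179.9, 0.0, 76.8]
wrist_force: [2.1, -2.6, -3.3]
grip_width: 0.0194
```

```bash
for i in 1 2 3 4; do python3 -m jog '[[[0,-1,-0.3],0],[[0,-1.5,-0.4],0],[[0,-1.5,-0.4],0]]'|egrep "pos|force"; done
```

```text
tool_pos: [0.6034, -0.1811, 0.1939]
wrist_force: [3.7, -1.8, -1.3]
tool_pos: [0.6018, -0.1807, 0.1942]
wrist_force: [4.5, -3.1, 1.2]
tool_pos: [0.6004, -0.1804, 0.1946]
wrist_force: [4.4, -2.2, 0.6]
tool_pos: [0.5988, -0.18, 0.1949]
wrist_force: [3.7, -1.3, 0.2]
```

```bash
python3 snap.py scene s18; python3 - <<'E'
from h import *
p=cv2.imread("pics/s18.png")[120:210,260:350]; cv2.imwrite("pics/s18c.png",cv2.resize(p,None,fx=6,fy=6,interpolation=cv2.INTER_CUBIC))
E
```

```text
31.4 [ 0.59882051 -0.18001514  0.19488166] [ 1.79950918e+02 -3.13006299e-04  7.68161739e+01] 0.01970343166294786 [-16.7  24.1  -8.5  57.3   0.   -3.5]
```

View pics/s18c.png

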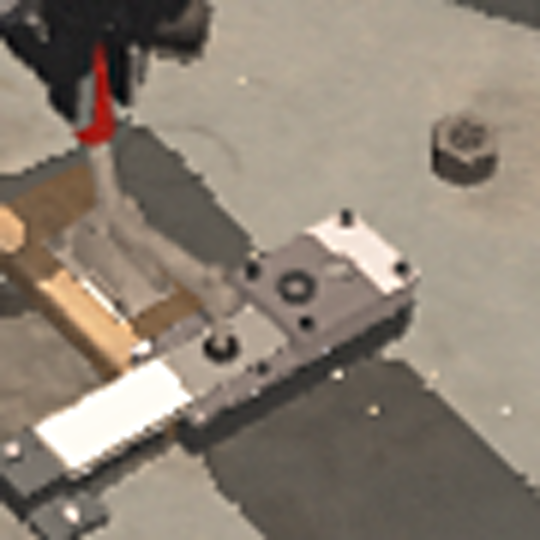

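```bash
for i in 1 2 3; do python3 -m jog '[[[0,-1,-0.2],0],[[0,-1.5,-0.3],0],[[0,-1.5,-0.3],0]]'|egrep "pos|force"; done
```

```text
tool_pos: [0.5974, -0.1797, 0.1952]
wrist_force: [4.1, -1.9, 0.4]
tool_pos: [0.5958, -0.1793, 0.1954]
wrist_force: [3.3, -2.0, 2.8]
tool_pos: [0.5944, -0.179, 0.1957]
wrist_force: [4.8, -2.2, 2.5]
```

```bash
for i in 1 2 ; do python3 -m jog '[[[0,-1,-0.2],0],[[0,-1.5,-0.3],0],[[0,-1.5,-0.3],0]]'|egrep "pos|force"; done; python3 snap.py scene s19; python3 - <<'E'
from h import *
p=cv2.imread("pics/s19.png")[120:210,260:350]; cv2.imwrite("pics/s19c.png",cv2.resize(p,None,fx=6,fy=6,interpolation=cv2.INTER_CUBIC))
f=np.radians(-103.1); F=np.array([np.cos(f),np.sin(f)]); N=np.array([-F[1],F[0]]); pin=np.array([.4847,-.2342])
for n in ("s18","s19"):
    z=np.load(f"pics/{n}.npz"); P=cloud(z['d'],z); A=((P[...,:2]-pin)@F);B=((P[...,:2]-pin)@N);H=P[...,2]
    k=(abs(A+.08)<.011)&(H>.033)&(H<.17)&(B>-.02)
    for lo in np.arange(-.02,.12,.01):
        kk=k&(B>=lo)&(B<lo+.01)
        if kk.sum()>2: print(n,round(lo,2),kk.sum(),H[kk].min().round(3),H[kk].max().round(3))
E
```

```text
tool_pos: [0.5929, -0.1786, 0.1959]
wrist_force: [5.2, -2.7, 1.2]
tool_pos: [0.5925, -0.1785, 0.196]
wrist_force: [9.0, -3.8, -3.1]
33.325 [ 0.592492   -0.17854065  0.195981  ] [1.79855808e+02 5.81025979e-03 7.68415564e+01] 0.01951847071407387 [-16.8  23.3  -9.5  57.    0.   -3.6]
s18 -0.02 18 0.033 0.051
s18 -0.01 56 0.033 0.092
s18 0.0 29 0.033 0.09
s18 0.01 24 0.033 0.085
s18 0.02 20 0.033 0.082
s18 0.03 12 0.065 0.081
s18 0.04 13 0.066 0.075
s18 0.05 13 0.044 0.075
s18 0.06 22 0.034 0.074
s18 0.07 34 0.035 0.071
s18 0.08 70 0.033 0.166
s18 0.09 54 0.035 0.15
s18 0.1 9 0.103 0.169
s19 -0.02 23 0.033 0.072
s19 -0.01 56 0.034 0.087
s19 0.0 30 0.033 0.085
s19 0.01 21 0.033 0.079
s19 0.02 18 0.033 0.077
s19 0.03 12 0.064 0.076
s19 0.04 15 0.061 0.075
s19 0.05 13 0.034 0.073
s19 0.06 24 0.037 0.071
s19 0.07 35 0.035 0.163
s19 0.08 87 0.036 0.158
s19 0.09 30 0.034 0.152
```

View pics/s19c.png

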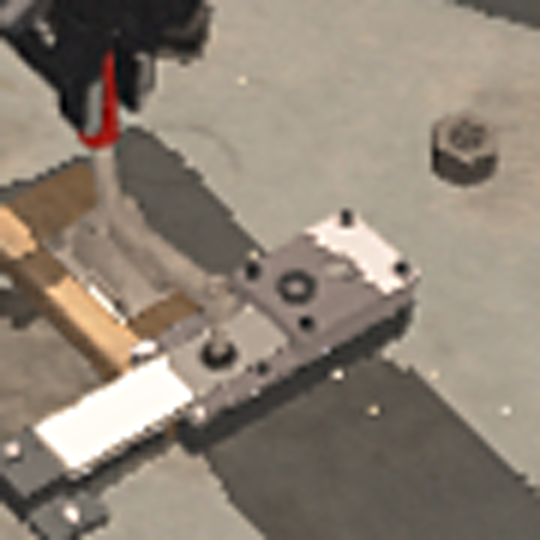

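```bash
for i in 1 2 3; do python3 -m jog '[[[0,-1,-0.1],0],[[0,-1.2,-0.2],0],[[0,-1.2,-0.2],0]]'|egrep "pos|force"; done
```

```text
tool_pos: [0.5922, -0.1785, 0.1961]
wrist_force: [12.8, -4.6, -7.1]
tool_pos: [0.5916, -0.1783, 0.1961]
wrist_force: [14.5, -5.0, -9.2]
tool_pos: [0.5913, -0.1783, 0.1962]
wrist_force: [18.4, -5.8, -12.4]
```

```bash
python3 -m jog '[[[0,0,0],0],[[0,0,0],0],[[0,0,0],0],[[0,0,0],0]]' -0.3; python3 -m jog '[[[0,0,-40],0],[[0,0,-100],0],[[0,0,-130],0],[[0,-60,-130],0],[[0,-100,-130],0],[[0,-100,-130],0],[[0,-100,-130],0]]'; python3 snap.py wrist w20; python3 snap.py scene s20; python3 - <<'E'
from h import *
p=cv2.imread("pics/s20.png")[110:220,240:350]; cv2.imwrite("pics/s20c.png",cv2.resize(p,None,fx=5,fy=5,interpolation=cv2.INTER_CUBIC))
E
```

```text
t: 35.0
tool_pos: [0.5873, -0.1772, 0.1965]
tcp_rot: [-180.0, -0.0, 76.8]
wrist_force: [0.5, 0.2, -0.2]
grip_width: 0.0556
t: 35.88
tool_pos: [0.4909, -0.1548, 0.3271]
tcp_rot: [179.9, 0.0, 76.8]
wrist_force: [0.6, 0.6, -0.2]
grip_width: 0.0555
35.875 [ 0.49088688 -0.15476307  0.3270605 ] [1.79919176e+02 1.87628463e-03 7.68236590e+01] 0.05552061359897388 [-17.5   8.2 -12.1  69.7   0.   -4.3]
35.925 [ 0.49121635 -0.15483798  0.32688483] [1.79934626e+02 1.95195070e-03 7.68243395e+01] 0.05535397719856761 [-17.5   8.3 -12.   69.7   0.   -4.3]
```

View pics/s20c.png

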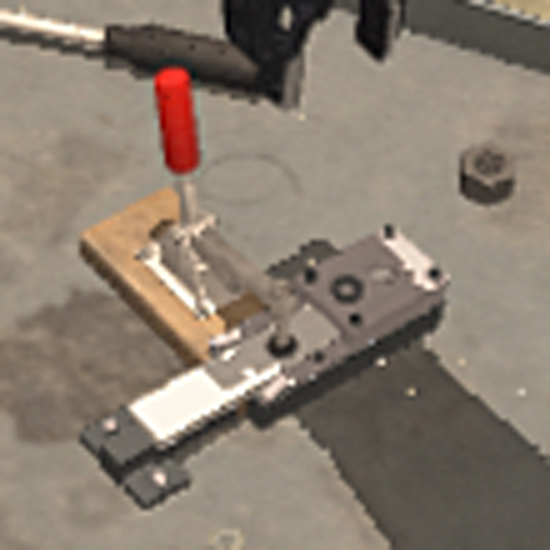

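View pics/w20.png

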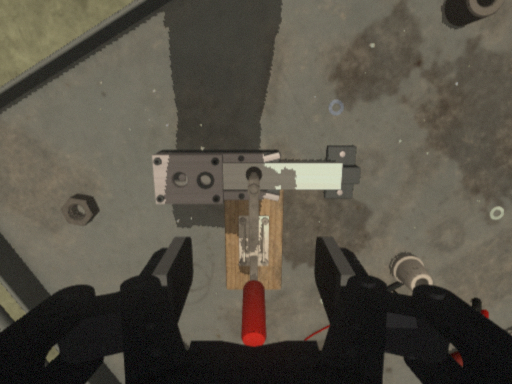

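View pics/s20.png

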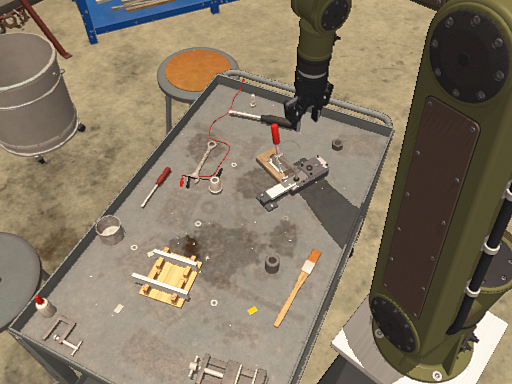

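```bash
python3 - <<'E'
from h import *
f=np.radians(-103.1); F=np.array([np.cos(f),np.sin(f)]); N=np.array([-F[1],F[0]]); pin=np.array([.4847,-.2342])
z=np.load("pics/w20.npz")
J=lambda q:(((q[:2]-pin)@F).round(4),((q[:2]-pin)@N).round(4))
for nm,u,v,h in [("rear",342.5,176,.034),("tailend",359.5,173,.024),("mouth",223,177,.045),("front",153.5,177,.045)]: print(nm,J(pix2plane(u,v,h,z)))
for n in ("s20",):
    z=np.load(f"pics/{n}.npz"); P=cloud(z['d'],z); p=z['p'].astype(int)
    m=(p[...,0]>110)&(p[...,1]<50)&(p[...,2]<50); m[:115]=0;m[150:]=0;m[:,:255]=0;m[:,300:]=0
    q=P[m];b=(q[:,:2]-pin)@N;h=q[:,2]; k=np.polyfit(h,b,1); print(m.sum(),h.min(),h.max(),"lean",np.arctan(k[0]),"theta",np.arctan(k[0])-.12)
    A=((P[...,:2]-pin)@F);B=((P[...,:2]-pin)@N);H=P[...,2]
    print(P[110+345//5,240+282//5], J(P[110+345//5,240+282//5]))
E
```

```text
rear (np.float64(-0.1784), np.float64(-0.0019))
tailend (np.float64(-0.2003), np.float64(-0.0032))
mouth (np.float64(-0.0468), np.float64(-0.0032))
front (np.float64(0.028), np.float64(-0.0032))
113 0.014291620728077796 1.082717485940635 lean -0.6446501943202056 theta -0.7646501943202056
[ 0.49672201 -0.15717089  0.03951126] (np.float64(-0.0777), np.float64(-0.0057))
```

```bash
python3 -m jog '[[[-40,0,-0],0],[[-79,0,40],0],[[-79,0,90],0],[[-79,0,100],0],[[-79,0,100],0],[[-79,0,100],0]]'; python3 snap.py wrist w21; python3 - <<'E'
from h import *
z=np.load("pics/w21.npz"); c=proj(np.array([.4847,-.2342,.045]),z)[0]; print(c)
u,v=int(c[0]),int(c[1]); p=z['p'][max(v-50,0):v+50,u-60:u+60]; cv2.imwrite("pics/w21c.png",cv2.resize(p,None,fx=6,fy=6,interpolation=cv2.INTER_CUBIC)[:,:,::-1])
z=np.load("pics/s20.npz"); P=cloud(z['d'],z); p=z['p'].astype(int)
f=np.radians(-103.1); F=np.array([np.cos(f),np.sin(f)]); N=np.array([-F[1],F[0]]); pin=np.array([.4847,-.2342])
m=(p[...,0]>110)&(p[...,1]<50)&(p[...,2]<50); m[:115]=0;m[150:]=0;m[:,:255]=0;m[:,300:]=0
q=P[m];b=(q[:,:2]-pin)@N;h=q[:,2]; k=(h>.09)&(h<.18)&(b>.05)&(b<.13); l=cv2.fitLine(np.c_[h,b][k].astype(np.float32),cv2.DIST_HUBER,0,.001,.01).ravel(); print(k.sum(),"lean",np.arctan2(l[1],l[0]))
E
```

```text
t: 36.72
tool_pos: [0.4738, -0.2318, 0.2285]
tcp_rot: [179.8, 0.0, 76.9]
wrist_force: [0.1, -0.5, -0.7]
grip_width: 0.0552
36.725 [ 0.47381105 -0.23175639  0.22851232] [1.79837236e+02 3.79011858e-02 7.68727788e+01] 0.055178572898603034 [-26.1  12.6 -19.9  57.3  -0.  -12.9]
[252.73615138 205.89820565]
109 lean 0.26169124
```

View pics/w21.png

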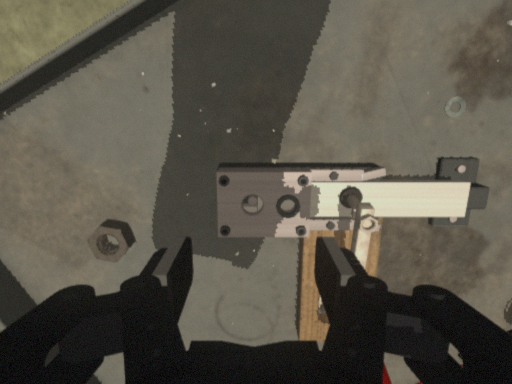

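View pics/w21c.png

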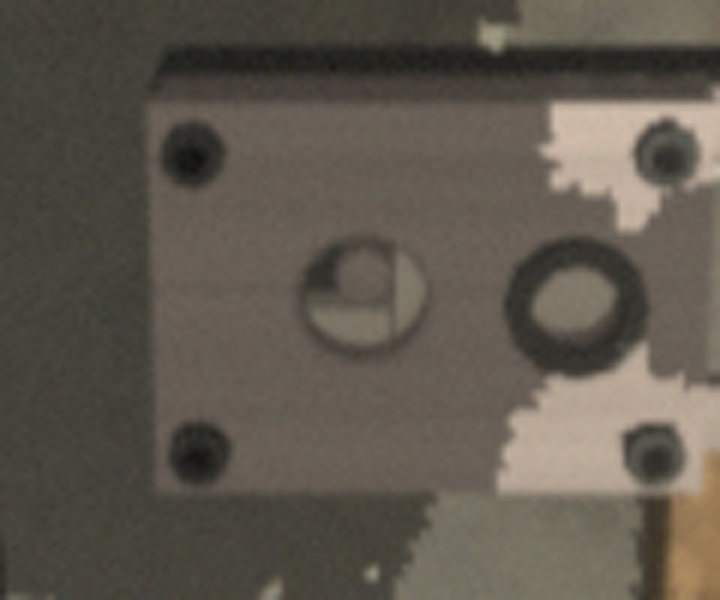

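```bash
python3 - <<'E'
from bench import *
print(sign_off(), sense()['t'])
E
```

```text
the job is handed in; nothing more can be done
the job is handed in; nothing more can be done
```

The longest strap is fully home on the jig's locating pin with the clamp closed on it. I handed the job in at about 37 s of the 72 s allowed; `sign_off()` gives no verdict.

**What I did**
- I took the longest strap, in the middle notch, out of the rack and stood it on edge on the open cart.
- I let go, tipped it flat with one finger and gripped it again across its width.
- I slid it slotted end first between the guides and under the bush plate until it stopped, pressing with about 10 N, then let go.
- I pulled the red handle up until the foot met firm resistance, at about 23 N, and let go. I then moved the gripper clear.

**Last checks**
- **Strap on the pin:** the wrist picture through the sight hole shows the pin against the bottom of the slot. I measured the strap's rear end at −177.4 mm before clamping and −178.4 mm after, against −178 mm expected.
- **Clamp:** the handle's lean is 0.262 rad, which gives a clamp angle of about 0.14 against the expected 0.15. The foot is on the strap.
- **Surroundings:** the two shorter straps are still in the rack, and nothing nearby looks disturbed.

**Disagreements:**
- Foot contact came about 9 mm later along the handle's path than I predicted, because my estimate of the hinge position was off.
- In the picture after clamping, the gap from the strap's rear end to the jig's tail end read 22 mm against 24 mm expected. That is within my pixel error, and the sight-hole view settled it.

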